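Lid two finds boxes and stack them on the sloping stand

ROBOT

A 7-joint arm with a two-finger parallel gripper is mounted at the origin on a cart in front of the work surface, level with it; the furniture and walls round the work are solid. World frame = base frame: x ahead of the robot, y to its left, z up, the work surface at z = 0. Lengths are in m, angles in rad, forces in N, time in s.
With the tool pointing down it reaches from about 0.425 to 0.925 m from the base axis. Payload 6.8 kg.
Tool frame: the origin (TCP) lies at the very end of the fingers, on their centre line; the grasp point (between the pads) lies manip.grip_depth behind it (manip.grip_depth is the distance from the TCP to the grasp point, in m); z points along the fingers, y is the direction in which the jaws open and shut (so a half turn about z gives the same grasp; the last joint's range is limited). The gripper opens to 85 mm and grips with 20 to 120 N. Pads are 22 mm wide; open, the fingers measure 114 mm over their backs; the gripper's body (76 mm by 85 mm) begins 54 mm behind the grasp point. The pads swing forward as they close: fully open they stand 13 mm farther back than shut.
Start: joints at [1.029, 0.477, 0.022, 1.555, -0.011, 1.109, -0.083], TCP at [0.284, -0.612, 0.203] pointing down, gripper open.
Joint ranges: [-2.96, 2.96], [-0.34, 2.1], [-1.41, 1.46], [0.24, 2.44], [-1.37, 4.51], [0.17, 1.92], [-2.96, 2.96]. Speed limits (rad/s): [2.39, 2.39, 3.14, 3.14, 3.14, 3.14, 3.14].

INTERFACE

Orientations are given as a unit quaternion [x, y, z, w].
In Python, from plant import manip gives the robot as it stands.
- The arm moves only by the tool carry_out, never from a script. Its argument "plan" is one flat list of numbers, 6 for each row, row after row: the shift along the tool's x, y, z in units of 40 mm (1.0 is 40 mm), then the turn, a rotation vector about the tool's x, y, z in units of 5 degrees (1.0 is 5 degrees). In form: [dx, dy, dz, rx, ry, rz, dx, dy, dz, rx, ry, rz, ...]. A call has exactly 8 rows; each row shifts and turns the commanded pose from where the row before left it, along the tool's axes as they then stand; what a row does not reach is not made up. A row lasts 1/12 s, in which the tool goes at most 41.7 mm and 7.16 degrees, less where a joint would pass 70% of its speed; a pose out of reach is approached as far as the arm can. A call is refused whole if a number of a shift passes 1 or a number of a turn 1, either way. A call with a gripper value outside its range is refused whole. "jaw" is the gripper command: -1 is fully open, 1 is shut, values between are in proportion, set as the call begins (left out, the last holds). The fingers move at their own pace and stop on an object; "squeeze" is the grip in N (left out, the last holds). Time passes only in rows, so rows that do not move let the fingers close, or fill a call up. It gives the time, the measured TCP pose, the force and the opening at its end, in the units of the state.
- manip.get_state(): the state, without advancing time (a new reading comes with each control period).
- manip.snapshot(name): name is "scene" or "top" or "wrist"; returns the picture (480x640x3 uint8, blue, green, red); there is no depth.
- manip.get_calibration(name): a dict with "K" (3x3 intrinsics, pixels), "R" (3x3) and "t" (3): a world point X has camera coordinates R X + t. Camera axes: x right, y down, z forward; pixel columns grow to the right and rows downward; lengths in m; the calibration is good to about 2 mm. The wrist camera is an equidistant fisheye: a pixel r from the principal point sees the ray r / f radians off the axis. A picture is of the moment at which its call begins: read the wrist's pose just before it. get_calibration takes no time and is no camera call; for the wrist camera it gives the pose at the moment of the call.
- manip.hand_in(): hands the job in, once; it reports no verdict.
The state is a dict: "clock": time; "q": joint angles; "joint_vel": joint speeds; "tau": joint torques, N m; "eef_pos": TCP position; "tcp_rot": TCP orientation; "ft_force": force on the tool from outside, world axes, zero at the start; "torque": the same for the moment, N m; "grip_width": opening from 0.0 (shut) to 1.0 (fully open).
Only numpy, scipy, OpenCV 4.12 (cv2) and the standard library are available. Lean on these libraries where they do the work, as an engineer would, in place of code of your own. Each camera call takes 0.05 s, during which the arm holds its last target. There are 200 camera calls.

TASK

Close both open plywood finds boxes, each with the lid of its own length, so that each lid drops into the mouth and sits flat on the rim. The long box stays on the sloping stand; stack the closed short box squarely on top of it with its back end resting against the stand's backstop and its brass label holder at the raised front, like the long box's. Do not spill the short box's sherd, and leave the other things on the table where they are.

Things in the scene. Friction and masses are not known exactly. Their poses are not given: they have to be found in the camera images.
- deck: Deck of the fixed green sheet-metal stand: 168 x 106 mm, black rubber liner, 15 deg slope, no side walls. Origin: on the liner at the foot of the backstop, mid-width, 24 mm above the table. x runs down the slope away from the robot; the backstop is the plane x = 0, 106 mm wide, 110 mm high, square to the deck. z square to the deck. Boxes do not slide on it or on lids by themselves.
- box_l_center (a point): Long open plywood box, 150 x 68 x 48 mm, walls and floor 8 mm thick (mouth 134 x 52 mm), about 0.3 kg with two sherds low inside. Stands loose on the deck, back end (+x) against the backstop, length along the deck's x. Point: its centre, 24 mm above its underside; x along its length (brass label holder on the -x end), z up out of the mouth.
- box_s_center (a point): Short open plywood box, 120 x 68 x 48 mm, walls and floor 8 mm (mouth 104 x 52 mm), about 0.24 kg with a sherd lying below the rim; loose, level on the table. Its lid is narrower than the box, so the closed box can be gripped across its 68 mm width. Point: its centre, 24 mm above its underside; x along its length (brass label holder on the -x end), z up out of the mouth.
- box_s_label (a point): Centre of the brass label holder on the short box's -x end face (60 mm from the box's centre along -x, 26 mm above its underside).
- lid_l_center (a point): Loose lid of the long box, 90 g: plate 142 x 60 x 12 mm over a plug 129 x 47 mm, 6 mm deep (its lower 3 mm 125 x 43 mm). Lies plug down on the table, plate at heights 6 to 18 mm. Point: plate's centre; x lengthways, z up; fits either way round. Seated: plate on the rim, 4 mm of rim showing all round, 2.5 mm play, this point 30 mm above box_l_center along the box's z.
- lid_s_center (a point): Loose lid of the short box: plate 112 x 60 x 12 mm over a plug 99 x 47 mm, 6 mm deep (its lower 3 mm 95 x 43 mm); otherwise as the long lid. Seated, this point is 30 mm above box_s_center along the box's z; the closed box is 60 mm high.
- sherd_c_center (a point): Grey pot sherd, about 82 x 46 x 26 mm, lying in the short box; point at its centre. It travels with the box.
- roof_tile_center (a point): Bystander: brown flanged roof tile fragment, 97 x 96 x 49 mm; point at its centre.
- jar_center (a point): Bystander: small clear sample jar with orange cap, 45 mm across, 64 mm high; point at its centre.
- tape_center (a point): Bystander: yellow pocket tape measure lying flat, 60 x 70 x 36 mm; point at its centre.
- loupe_center (a point): Bystander: small black ring loupe with grey handle lying flat, 39 x 70 x 14 mm; point at its centre.
Not all that is in view belongs to the job. Leave any red look-alike of the part that bears lid_l_center alone.

How it is judged:
By the outcome, as a careful person would: the job done as asked, in the order asked, and still so for the second after the job is handed in, with the robot touching nothing.
It also fails if it takes over 72 s, if anything falls off the work surface, if the arm or the gripper's body presses on something with over 40 N, if the wrist force passes 120 N, or if a joint passes its speed limit or range.

## Working session

There is one attempt and no reset: what is moved stays moved. The work goes in short steps, Python scripts to look and compute and a tool call to move; the robot and the scene stay as the last step left them, time stands still between calls to the robot, and variables do not carry over. Pictures are saved under pics/ and viewed, about 8 in all and at most 12, crops included, and the job is handed in when it is done.

Besides the shell and the picture viewer there is one more tool, called after "Request:" by a JSON object that holds its "method" and its "body", one argument or row to a line. carry_out: Moves the arm, as the interface text tells. Its arguments: {"type":"object","properties":{"plan":{"type":"array","items":{"type":"number"}},"jaw":{"type":"number"},"squeeze":{"type":"number"}},"required":["plan"]}

```bash
ls; mkdir -p pics
python3 - <<'E'
from plant import manip
import cv2,numpy as np
np.set_printoptions(precision=4,suppress=True)
print(manip.get_state(), manip.grip_depth)
for n in("scene","top","wrist"):
    c=manip.get_calibration(n); print(n,c['K'].tolist() if hasattr(c['K'],'tolist') else c['K'],np.array(c['R']),np.array(c['t']))
    cv2.imwrite(f'pics/{n}0.png',manip.snapshot(n))
E
```

```text
pics
{'clock': 0.0, 'q': array([ 1.0289,  0.4778,  0.0223,  1.5564, -0.0115,  1.1093, -0.0831]), 'joint_vel': array([-0.0009, -0.0008, -0.0008,  0.    , -0.0001, -0.0011, -0.0001]), 'tau': array([  0.0007, -59.6448,   1.608 , -28.1197,   0.0124,   0.0093,
        -0.    ]), 'eef_pos': array([ 0.2834, -0.6119,  0.2022]), 'tcp_rot': array([ 0.9766,  0.2152, -0.0003, -0.0009]), 'ft_force': array([-0.0119, -0.0243,  0.0391]), 'torque': array([-0.003 , -0.0472, -0.0184]), 'grip_width': 0.9994825132946458} 0.0187
scene [[451.11406371820493, 0.0, 326.2702257430909], [0.0, 451.11406371820493, 239.949794255497], [0.0, 0.0, 1.0]] [[-0.7226 -0.6911  0.016 ]
 [-0.4342  0.4358 -0.7884]
 [ 0.5379 -0.5767 -0.6149]] [0.404  0.3428 0.7522]
top [[512.9719277111577, 0.0, 316.0695595139858], [0.0, 512.9719277111577, 233.58596177336094], [0.0, 0.0, 1.0]] [[ 0.0158 -0.9999  0.0004]
 [-0.9771 -0.0155 -0.2122]
 [ 0.2122  0.0029 -0.9772]] [-0.0358  0.575   1.3039]
wrist [[371.64829954431775, 0.0, 322.8375043907546], [0.0, 371.64829954431775, 235.0776416407777], [0.0, 0.0, 1.0]] [[ 0.4215 -0.9068 -0.0003]
 [-0.8735 -0.4061  0.2685]
 [-0.2436 -0.1129 -0.9633]] [-0.6741 -0.0352  0.3763]
```

View pics/top0.png

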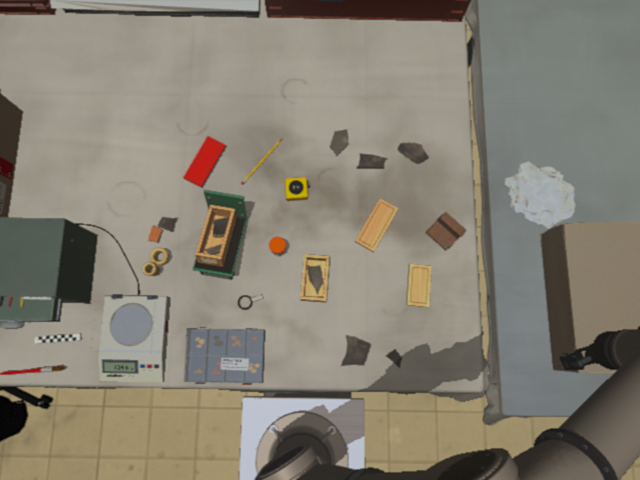

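View pics/scene0.png

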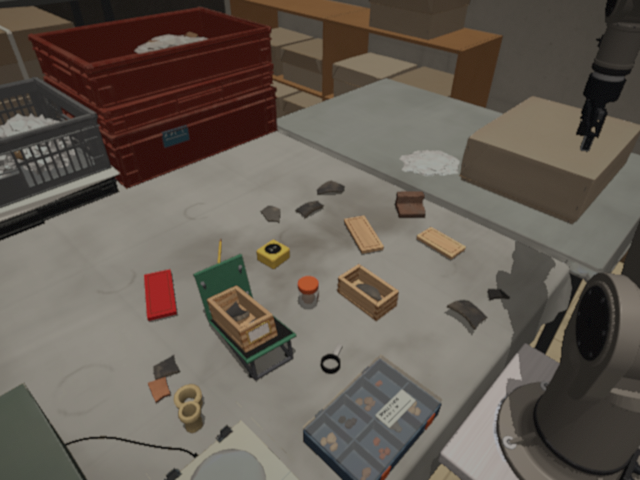

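Top view: stand with long box at about (217,237), short box (315,278), long lid (376,225), short lid (419,285), red look-alike (205,161). The short box's label end is unclear, so I'll zoom in and get first poses.

```bash
cat > h.py <<'E'
from plant import manip
import cv2,numpy as np
from scipy.spatial.transform import Rotation as Ro
np.set_printoptions(precision=4,suppress=True)
def rays(n,px,cal=None):
    c=cal or manip.get_calibration(n);K,R,t=map(np.array,(c['K'],c['R'],c['t']))
    p=(np.atleast_2d(px)-K[:2,2])/K[0,0]
    if n=='wrist':
        r=np.linalg.norm(p,axis=1,keepdims=True); d=np.hstack([p/np.maximum(r,1e-9)*np.sin(r),np.cos(r)])
    else: d=np.hstack([p,np.ones((len(p),1))])
    return -R.T@t, d@R
def onz(n,px,z,cal=None):
    o,d=rays(n,px,cal); return o+d*((z-o[2])/d[:,2])[:,None]
def proj(n,X,cal=None):
    c=cal or manip.get_calibration(n);K,R,t=map(np.array,(c['K'],c['R'],c['t']))
    Y=np.atleast_2d(X)@R.T+t
    if n=='wrist':
        h=np.hypot(Y[:,0],Y[:,1]);a=np.arctan2(h,Y[:,2]);p=Y[:,:2]/np.maximum(h,1e-9)[:,None]*a[:,None]
    else: p=Y[:,:2]/Y[:,2:]
    return p*K[0,0]+K[:2,2]
def rect(pts):
    (c,s,a)=cv2.minAreaRect((np.array(pts)[:,:2]*1000).astype(np.float32))
    if s[0]<s[1]: s=s[::-1];a+=90
    return np.array(c)/1000,np.array(s),(a+90)%180-90
def wood(im,lo=(8,60,90),hi=(26,200,255)):
    return cv2.inRange(cv2.cvtColor(im,cv2.COLOR_BGR2HSV),np.array(lo),np.array(hi))
def tool():
    s=manip.get_state(); R=Ro.from_quat(s['tcp_rot']).as_matrix(); return s,s['eef_pos'],R
E
python3 - <<'E'
from h import *
im=cv2.imread('pics/top0.png'); m=wood(im); m[:, :180]=0; m[380:]=0;m[:,460:]=0
cs,_=cv2.findContours(m,0,1)
for c in cs:
    if cv2.contourArea(c)<80: continue
    p=c[:,0].astype(float)
    print(p.mean(0),cv2.contourArea(c))
    for z in(.018,.048): print(z,*rect(onz('top',p,z)))
s,p,R=tool(); c=manip.get_calibration('wrist');o=-np.array(c['R']).T@np.array(c['t'])
print('cam in tool',R.T@(o-p)); print('camR in tool cols',R.T@np.array(c['R']).T)
sc=cv2.imread('pics/scene0.png')
a=cv2.resize(sc[255:325,325:405],None,fx=5,fy=5,interpolation=2); b=cv2.resize(sc[255:375,190:300],None,fx=3,fy=3,interpolation=2)
H=max(a.shape[0],b.shape[0]); f=lambda x:cv2.copyMakeBorder(x,0,H-x.shape[0],0,0,0)
cv2.imwrite('pics/crop0.png',np.hstack([f(a),f(b)]))
E
```

```text
[418.784 285.216] 916.5
0.018 [ 0.4478 -0.3052] [114.1492  62.4154] -4.964698791503906
0.048 [ 0.4443 -0.2992] [111.6645  61.0568] -4.964729309082031
[314.6331 277.3741] 1170.5
0.018 [ 0.464  -0.0243] [126.4663  72.0065] -3.4852142333984375
0.048 [ 0.4601 -0.0244] [123.7134  70.4391] -3.4852142333984375
[441.194  235.0896] 407.5
0.018 [ 0.5862 -0.3697] [76.621  46.8137] 45.808563232421875
0.048 [ 0.5796 -0.3623] [74.9531 45.7947] 45.8085823059082
[451.22 222.72] 171.0
0.018 [ 0.6215 -0.4009] [71.2699 24.4687] 43.49652862548828
0.048 [ 0.6142 -0.3928] [69.7185 23.9361] 43.49654006958008
[214.8148 234.9259] 1523.0
0.018 [0.579 0.253] [165.8305  80.4856] -10.077705383300781
0.048 [0.5726 0.2468] [162.2208  78.7336] -10.077720642089844
[376.3145 224.4839] 1106.0
0.018 [ 0.6142 -0.1928] [145.3662  63.5413] -29.494548797607422
0.048 [ 0.6071 -0.1892] [142.2021  62.1582] -29.494598388671875
[263.1609 158.7701] 165.5
0.018 [0.8006 0.1266] [162.3148  11.4099] -38.24022674560547
0.048 [0.7894 0.1232] [158.7817  11.1616] -38.24020767211914
cam in tool [ 0.068  -0.0006 -0.1695]
camR in tool cols [[ 0.0013 -0.9633 -0.2684]
 [ 1.      0.0009  0.0017]
 [-0.0013 -0.2684  0.9633]]
```

View pics/crop0.png

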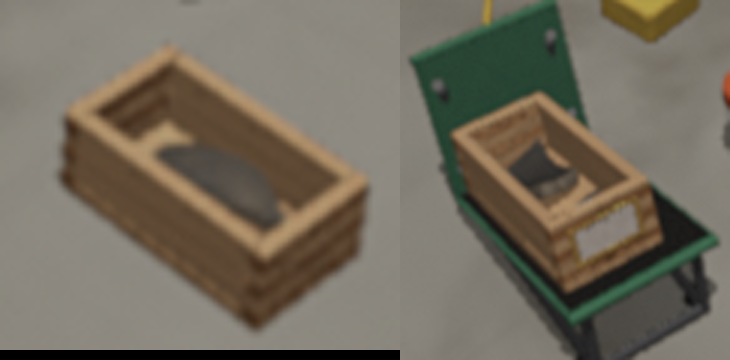

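The crop shows the long box's label facing the robot. The short box's near end is plain, so its label is on the far end and it must be turned half round before stacking. I'll write a row helper and go to the short lid.

```bash
cat >> h.py <<'E'
def Rtool(yaw,tilt=0):
    """tool x along yaw (deg), z down; tilt = slope down along x"""
    return Ro.from_euler('z',yaw,degrees=True).as_matrix()@Ro.from_euler('y',tilt,degrees=True).as_matrix()@np.diag([1,-1,-1.])
def row(pos,R,N=None,start=None,dec=2):
    """one row to repeat N times"""
    s,p,R0=tool()
    if start: p,R0=start
    w=Ro.from_matrix(R0.T@R).as_rotvec(); d=R0.T@(np.array(pos)-p)
    if N is None: N=int(np.ceil(max(np.abs(w).max()/np.radians(5),np.linalg.norm(d)/.04*1.05,1)))
    r=Ro.from_rotvec(w/N).as_matrix(); A=sum(np.linalg.matrix_power(r,k) for k in range(N))
    u=np.r_[np.linalg.solve(A,d)/.04,np.degrees(w/N)/5]
    print('N',N,'row',np.round(u,dec).tolist(),'total mm',np.round(d*1000,1))
    return np.array(pos),R
def st():
    s,p,R=tool(); yaw=np.degrees(np.arctan2(R[1,0],R[0,0])); print('t',round(s['clock'],2),'tcp',p,'yaw',round(yaw,2),'F',s['ft_force'],'w',round(s['grip_width'],3))
E
python3 - <<'E'
from h import *
row([.448,-.305,.15],Rtool(-5),8);row([.448,-.305,.15],Rtool(-5),10)
E
```

```text
N 8 row [0.71, -0.84, 0.16, -0.0, 0.0, 0.75] total mm [ 278.3 -209.4   52.7]
N 10 row [0.56, -0.68, 0.13, -0.0, 0.0, 0.6] total mm [ 278.3 -209.4   52.7]
```

Request:
{"method": "carry_out", "body": {
  "plan": [0.56,-0.68,0.13,0,0,0.6,0.56,-0.68,0.13,0,0,0.6,0.56,-0.68,0.13,0,0,0.6,0.56,-0.68,0.13,0,0,0.6,0.56,-0.68,0.13,0,0,0.6,0.56,-0.68,0.13,0,0,0.6,0.56,-0.68,0.13,0,0,0.6,0.56,-0.68,0.13,0,0,0.6],
  "jaw": -1
}}

```text
clock: 0.82
eef_pos: [0.4026, -0.3574, 0.1613]
tcp_rot: [1.0, 0.006, -0.0, -0.0]
ft_force: [0.2, -0.3, -0.9]
grip_width: 1.002
```

Request:
{"method": "carry_out", "body": {
  "plan": [0.56,-0.68,0.13,0,0,0.6,0.56,-0.68,0.13,0,0,0.6,0,0,0,0,0,0,0,0,0,0,0,0,0,0,0,0,0,0,0,0,0,0,0,0,0,0,0,0,0,0,0,0,0,0,0,0]
}}

```text
clock: 1.48
eef_pos: [0.4471, -0.3064, 0.1513]
tcp_rot: [0.999, -0.046, -0.0, 0.0]
ft_force: [0.9, 0.5, 0.7]
grip_width: 0.999
```

Run:
```python
from h import *
st(); cal=manip.get_calibration('wrist'); im=manip.snapshot('wrist'); cv2.imwrite('pics/w1.png',im)
m=wood(im); cs,_=cv2.findContours(m,0,1)
for c in cs:
    if cv2.contourArea(c)<800: continue
    p=c[:,0].astype(float); print(p.mean(0),cv2.contourArea(c),p.min(0),p.max(0)); 
    for z in(.018,.048): print(z,*rect(onz('wrist',p,z,cal)))
```

```text
t 1.48 tcp [ 0.4471 -0.3064  0.1513] yaw -5.27 F [0.907  0.4597 0.7011] w 0.999
[513.1818 449.3117] 1498.0 [480. 430.] [542. 472.]
0.018 [ 0.1067 -0.5442] [165.1405  54.4812] 43.778202056884766
0.048 [ 0.1471 -0.5212] [148.7792  49.0835] 43.778160095214844
[ 37.8825 235.9518] 5259.0 [  4. 172.] [ 73. 297.]
0.018 [0.4553 0.0026] [134.9724  77.5489] -2.7949981689453125
0.048 [ 0.4612 -0.0286] [121.6     69.8658] -2.7949981689453125
[322.9311 212.4082] 9009.0 [286. 149.] [359. 278.]
0.018 [ 0.4474 -0.3065] [111.6064  59.9171] -4.9200439453125
0.048 [ 0.4541 -0.3071] [100.5489  53.9808] -4.920051574707031
[500.8766 226.2078] 1254.0 [491. 141.] [509. 325.]
0.018 [ 0.4113 -0.469 ] [180.2183  12.103 ] 0.07737477123737335
0.048 [ 0.4215 -0.4534] [162.3631  10.9039] 0.07737558335065842
[430.6071  16.8036] 1492.0 [393.   0.] [466.  47.]
0.018 [ 0.6133 -0.4126] [64.36   26.6765] 48.598087310791016
0.048 [ 0.6035 -0.4027] [57.9835 24.0336] 48.598079681396484
[384.4413  45.3968] 3881.5 [336.   0.] [436.  81.]
0.018 [ 0.5842 -0.371 ] [76.8442 44.6106] 46.67229080200195
0.048 [ 0.5773 -0.3651] [69.2309 40.1908] 46.67229461669922
[171.6572  57.0283] 7487.5 [119.   0.] [227. 127.]
0.018 [ 0.6025 -0.1892] [119.3069  60.3571] -29.19611358642578
0.048 [ 0.5938 -0.2014] [107.4865  54.3772] -29.196090698242188
```

View pics/w1.png

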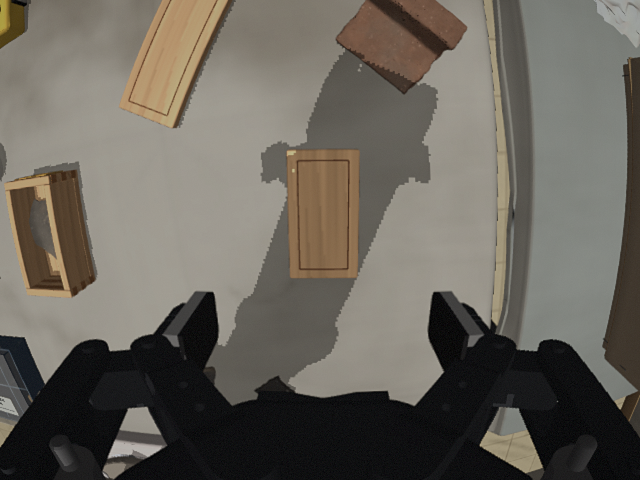

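The short lid is right below, at (323,212) in the wrist view; it measures 111.6x59.9 mm at (.4474,-.3065), yaw -4.9. Descending and gripping.

Request:
{"method": "carry_out", "body": {
  "plan": [0,0,0.8,0,0,-0.07,0,0,0.8,0,0,0,0,0,0.8,0,0,0,0,0,0.8,0,0,0,0,0,0.25,0,0,0,0,0,0.15,0,0,0,0,0,0.11,0,0,0,0,0,0,0,0,0]
}}

```text
clock: 2.2
eef_pos: [0.4485, -0.3057, 0.0034]
tcp_rot: [0.999, -0.042, 0.0, 0.0]
ft_force: [0.6, -0.2, -0.7]
grip_width: 1.004
```

Request:
{"method": "carry_out", "body": {
  "plan": [0,0,0,0,0,0,0,0,0,0,0,0,0,0,0,0,0,0,0,0,0,0,0,0,0,0,0,0,0,0,0,0,0,0,0,0,0,0,0,0,0,0,0,0,0,0,0,0],
  "jaw": 1,
  "squeeze": 40
}}

```text
clock: 2.87
eef_pos: [0.4479, -0.3052, 0.0028]
tcp_rot: [0.999, -0.042, -0.0, 0.0]
ft_force: [-0.7, 0.1, -0.7]
grip_width: 0.002
```

Run:
```python
from h import *
st(); im=manip.snapshot('wrist'); cv2.imwrite('pics/w2.png',im)
```

```text
t 2.87 tcp [ 0.4479 -0.3052  0.0028] yaw -4.79 F [-0.7335  0.069  -0.7331] w 0.002
```

View pics/w2.png

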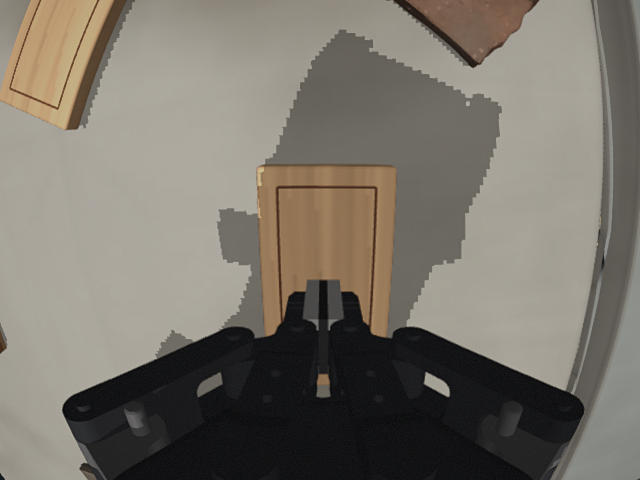

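The jaws shut completely above the lid (tips at (323,281)), so they stand well behind where the stated TCP says. I'll find the true tip height by a gentle touch on the lid top with the jaws shut.

Request:
{"method": "carry_out", "body": {
  "plan": [0,0,0.1,0,0,0,0,0,0.1,0,0,0,0,0,0.05,0,0,0,0,0,0.05,0,0,0,0,0,0,0,0,0,0,0,0,0,0,0,0,0,0,0,0,0,0,0,0,0,0,0]
}}

```text
clock: 3.58
eef_pos: [0.448, -0.3052, -0.0091]
tcp_rot: [0.999, -0.042, 0.0, 0.0]
ft_force: [0.1, -0.3, 0.2]
grip_width: 0.001
```

Run:
```python
from h import *
st(); cal=manip.get_calibration('wrist'); im=manip.snapshot('wrist'); cv2.imwrite('pics/w3.png',im)
s,p,R=tool()
for x in(.011,.0,-.011):
  for z in(0,-.02,-.035,-.05): print(x,z,proj('wrist',p+R@np.array([x,0,z]),cal))
```

```text
t 3.58 tcp [ 0.448  -0.3052 -0.0091] yaw -4.79 F [ 0.1478 -0.2936  0.213 ] w 0.001
0.011 0 [[323.2069 254.2875]]
0.011 -0.02 [[323.2794 269.0493]]
0.011 -0.035 [[323.3457 282.6065]]
0.011 -0.05 [[323.4256 298.9976]]
0.0 0 [[323.1715 275.5464]]
0.0 -0.02 [[323.2376 292.3628]]
0.0 -0.035 [[323.2975 307.6506]]
0.0 -0.05 [[323.3688 325.9211]]
-0.011 0 [[323.1369 295.8769]]
-0.011 -0.02 [[323.1969 314.424 ]]
-0.011 -0.035 [[323.2507 331.105 ]]
-0.011 -0.05 [[323.3141 350.8044]]
```

Request:
{"method": "carry_out", "body": {
  "plan": [0,0,0.05,0,0,0,0,0,0.03,0,0,0,0,0,0,0,0,0,0,0,0,0,0,0,0,0,0,0,0,0,0,0,0,0,0,0,0,0,0,0,0,0,0,0,0,0,0,0]
}}

```text
clock: 4.3
eef_pos: [0.4482, -0.3054, -0.0101]
tcp_rot: [0.999, -0.042, 0.0, 0.0]
ft_force: [-6.5, 3.3, 25.1]
grip_width: 0.0
```

Request:
{"method": "carry_out", "body": {
  "plan": [0,0,0.03,0,0,0,0,0,0.02,0,0,0,0,0,0,0,0,0,0,0,0,0,0,0,0,0,0,0,0,0,0,0,0,0,0,0,0,0,0,0,0,0,0,0,0,0,0,0]
}}

```text
clock: 4.97
eef_pos: [0.4482, -0.3055, -0.0102]
tcp_rot: [0.999, -0.042, 0.0, 0.0]
ft_force: [-12.2, 7.3, 48.0]
grip_width: -0.0
```

Contact came with the reported TCP at -10 mm, so the shut tips sit about 28 mm behind the reported TCP. I'll use that offset: back off, open, descend to -24.5 mm and grip.

Request:
{"method": "carry_out", "body": {
  "plan": [0,0.03,-0.2,0,0,0,0,0,-0.1,0,0,0,0,0,0,0,0,0,0,0,0,0,0,0,0,0,0,0,0,0,0,0,0,0,0,0,0,0,0,0,0,0,0,0,0,0,0,0],
  "jaw": -1
}}

```text
clock: 5.63
eef_pos: [0.4476, -0.3062, -0.0028]
tcp_rot: [0.999, -0.042, -0.0, -0.0]
ft_force: [-0.3, -0.8, 0.2]
grip_width: 0.999
```

Request:
{"method": "carry_out", "body": {
  "plan": [0,0,0.2,0,0,0,0,0,0.2,0,0,0,0,0,0.15,0,0,0,0,0,0,0,0,0,0,0,0,0,0,0,0,0,0,0,0,0,0,0,0,0,0,0,0,0,0,0,0,0]
}}

```text
clock: 6.3
eef_pos: [0.448, -0.3065, -0.0241]
tcp_rot: [0.999, -0.042, 0.0, 0.0]
ft_force: [0.3, -0.1, 0.6]
grip_width: 1.003
```

Request:
{"method": "carry_out", "body": {
  "plan": [0,0,0,0,0,0,0,0,0,0,0,0,0,0,0,0,0,0,0,0,0,0,0,0,0,0,0,0,0,0,0,0,0,0,0,0,0,0,0,0,0,0,0,0,0,0,0,0],
  "jaw": 1,
  "squeeze": 30
}}

```text
clock: 6.97
eef_pos: [0.448, -0.3065, -0.024]
tcp_rot: [0.999, -0.042, 0.0, 0.0]
ft_force: [-1.2, 0.9, 5.7]
grip_width: 0.691
```

Run:
```python
from h import *
st(); row([.4479,-.3055,.15],Rtool(-4.9)); cv2.imwrite('pics/s4.png',manip.snapshot('wrist'))
```

```text
t 6.97 tcp [ 0.448  -0.3065 -0.024 ] yaw -4.8 F [-1.1528  0.9346  5.6688] w 0.691
N 5 row [-0.0, -0.01, -0.87, 0.0, -0.0, 0.0] total mm [  -0.1   -1.  -174. ]
```

View pics/s4.png

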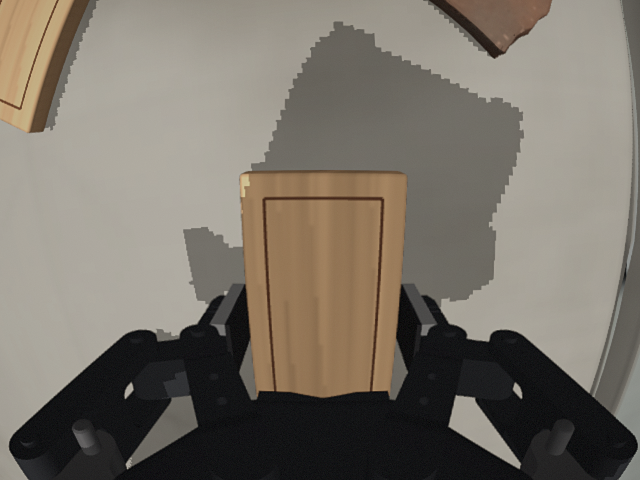

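The lid is gripped squarely (jaws either side of the plate at x≈240 and 405). Lifting and moving to where I can see the short box.

Request:
{"method": "carry_out", "body": {
  "plan": [0,0,-0.5,0,0,0,0,0,-0.85,0,0,0,0,-0.7,-0.6,0,0,0,0,-0.7,-0.6,0,0,0,0,-0.7,-0.6,0,0,0,0,-0.7,-0.6,0,0,0,0,-0.7,-0.6,0,0,0,0,-0.5,0,0,0,0]
}}

```text
clock: 7.68
eef_pos: [0.464, -0.1449, 0.1538]
tcp_rot: [0.999, -0.041, 0.004, 0.0]
ft_force: [0.1, -0.5, -1.2]
grip_width: 0.693
```

Request:
{"method": "carry_out", "body": {
  "plan": [0,0,0,0,0,0,0,0,0,0,0,0,0,0,0,0,0,0,0,0,0,0,0,0,0,0,0,0,0,0,0,0,0,0,0,0,0,0,0,0,0,0,0,0,0,0,0,0]
}}

```text
clock: 8.35
eef_pos: [0.4611, -0.1473, 0.1494]
tcp_rot: [0.999, -0.042, -0.0, -0.0]
ft_force: [0.3, 0.2, -0.4]
grip_width: 0.69
```

Run:
```python
from h import *
st(); cal=manip.get_calibration('wrist'); im=manip.snapshot('wrist'); cv2.imwrite('pics/w5.png',im)
m=wood(im); cs,_=cv2.findContours(m,0,1)
for c in cs:
    if cv2.contourArea(c)<800: continue
    p=c[:,0].astype(float); print(p.mean(0),cv2.contourArea(c),p.min(0),p.max(0)); 
    for z in(.018,.048): print(z,*rect(onz('wrist',p,z,cal)))
```

```text
t 8.35 tcp [ 0.4611 -0.1473  0.1494] yaw -4.84 F [ 0.3489  0.2296 -0.4146] w 0.69
[326.1637 267.8825] 32439.5 [240. 170.] [407. 397.]
0.018 [ 0.3857 -0.1411] [229.2316 139.008 ] -4.764472961425781
0.048 [ 0.4    -0.1422] [206.3727 125.1462] -4.764472961425781
[186.3164 226.6816] 12190.0 [129. 159.] [231. 307.]
0.018 [ 0.4538 -0.0196] [136.4002  89.2203] -3.201171875
0.048 [ 0.4612 -0.0328] [122.7984  80.3232] -3.201171875
[ 51.2878 157.3094] 1492.5 [ 33. 132.] [ 70. 185.]
0.018 [0.5448 0.1135] [52.8413 52.8094] -11.467979431152344
0.048 [0.5432 0.087 ] [47.5721 47.5433] -11.467971801757812
[553.9076  67.0489] 2797.0 [519.  24.] [589. 110.]
0.018 [ 0.5846 -0.3715] [76.1659 46.942 ] 45.93848419189453
0.048 [ 0.579  -0.3497] [68.5707 42.2609] 45.93846130371094
[590.1925  41.0435] 1426.5 [558.   3.] [618.  79.]
0.018 [ 0.6192 -0.4215] [83.42   28.6721] 46.50190353393555
0.048 [ 0.6101 -0.3947] [75.1014 25.8129] 46.5019645690918
[357.8361  51.6139] 8629.0 [295.   0.] [420. 121.]
0.018 [ 0.6024 -0.1878] [119.2267  59.868 ] -29.371578216552734
0.048 [ 0.5951 -0.1843] [107.3374  53.898 ] -29.37157440185547
```

View pics/w5.png

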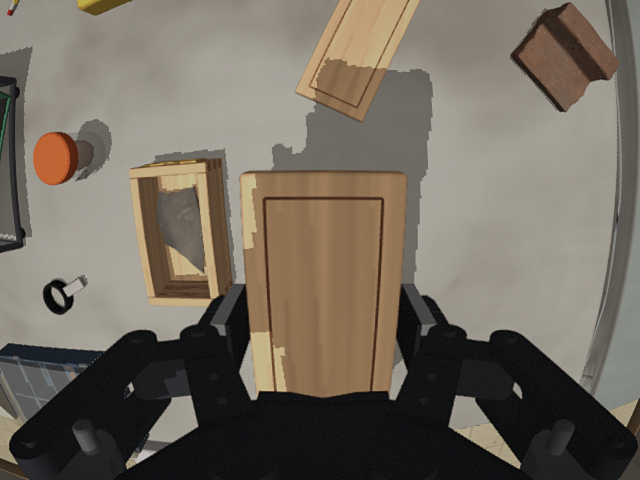

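The wrist view shows the short box (129–231,159–307) with brass at its far top edge (≈180,160), confirming the label is on the +x side, and the lid is held straight. I'll fix the box from its left rim corners.

Run:
```python
from h import *
im=cv2.imread('pics/w5.png'); cal=manip.get_calibration('wrist')
m=wood(im)
# left outer rim edge: first wood pixel per row
L=np.array([[np.where(m[y,120:240])[0][0]+120,y] for y in range(175,298)],float)
P=onz('wrist',L,.048,cal)[:,:2]; v=cv2.fitLine(P.astype(np.float32),cv2.DIST_HUBER,0,.01,.01)[:,0]
d=v[:2]*np.sign(v[0]); n=np.array([d[1],-d[0]])
print('yaw',np.degrees(np.arctan2(d[1],d[0])))
# end extents along d at rim (columns near left wall outer edge / bottom edge)
c=max(cv2.findContours(m[150:320,120:235],0,1)[0],key=cv2.contourArea)[:,0]+[120,150]
Q=onz('wrist',c.astype(float),.048,cal)[:,:2]; a=Q@d; w=(Q-v[2:])@n
sel=(w>-.002)&(w<.03); lo=a[sel].min(); print('lo,hi(left wall)',lo,a[sel].max(),'len',np.ptp(a[sel]),'w',w.min(),w.max())
e=v[2:]-d*(v[2:]@d); 
for aa in(lo+.06,a[sel].max()-.06): print('centre',e+n*.034+d*aa)
# mouth edges: dark/inner? scan across rim mid row
g=wood(im); 
for y in(200,230,260): 
    print(y,[(x,tuple(im[y,x])) for x in range(126,235,6)])
```

```text
yaw -3.2414484
lo,hi(left wall) 0.4015627106605758 0.5232261377468772 len 0.1216634270863014 w -0.0005638382126187672 0.07982656567134631
centre [ 0.4608 -0.027 ]
centre [ 0.4624 -0.0271]
200 [(126, (np.uint8(154), np.uint8(163), np.uint8(168))), (132, (np.uint8(130), np.uint8(162), np.uint8(183))), (138, (np.uint8(130), np.uint8(172), np.uint8(199))), (144, (np.uint8(51), np.uint8(70), np.uint8(90))), (150, (np.uint8(53), np.uint8(72), np.uint8(93))), (156, (np.uint8(51), np.uint8(71), np.uint8(93))), (162, (np.uint8(79), np.uint8(87), np.uint8(93))), (168, (np.uint8(81), np.uint8(88), np.uint8(94))), (174, (np.uint8(87), np.uint8(96), np.uint8(106))), (180, (np.uint8(87), np.uint8(98), np.uint8(107))), (186, (np.uint8(87), np.uint8(97), np.uint8(104))), (192, (np.uint8(82), np.uint8(91), np.uint8(97))), (198, (np.uint8(54), np.uint8(71), np.uint8(88))), (204, (np.uint8(133), np.uint8(176), np.uint8(197))), (210, (np.uint8(47), np.uint8(66), np.uint8(86))), (216, (np.uint8(52), np.uint8(72), np.uint8(94))), (222, (np.uint8(56), np.uint8(81), np.uint8(105))), (228, (np.uint8(101), np
[... 1397 characters left out ...]
p.uint8(93))), (162, (np.uint8(49), np.uint8(69), np.uint8(88))), (168, (np.uint8(76), np.uint8(105), np.uint8(132))), (174, (np.uint8(130), np.uint8(173), np.uint8(197))), (180, (np.uint8(127), np.uint8(169), np.uint8(196))), (186, (np.uint8(139), np.uint8(185), np.uint8(200))), (192, (np.uint8(90), np.uint8(101), np.uint8(112))), (198, (np.uint8(84), np.uint8(93), np.uint8(101))), (204, (np.uint8(78), np.uint8(109), np.uint8(139))), (210, (np.uint8(131), np.uint8(174), np.uint8(197))), (216, (np.uint8(48), np.uint8(69), np.uint8(87))), (222, (np.uint8(50), np.uint8(69), np.uint8(90))), (228, (np.uint8(56), np.uint8(78), np.uint8(100))), (234, (np.uint8(147), np.uint8(157), np.uint8(162)))]
```

Run:
```python
from h import *
im=cv2.imread('pics/w5.png'); cal=manip.get_calibration('wrist')
m=wood(im,(8,50,150)); m[:, :120]=0;m[:,222:]=0;m[:140]=0;m[320:]=0
cs=cv2.findContours(m,0,1)[0]
for c in cs:
    if len(c)>20: p=c[:,0].astype(float);print(p.min(0),p.max(0),*rect(onz('wrist',p,.048,cal)))
r,R=row([.4612,-.0275,.15],Rtool(-3.2))
s,p,Rt=tool(); print(Rtool(-3.2)@np.array([.0006,0,0]))
```

```text
[150. 163.] [164. 165.] [ 0.5213 -0.0228] [12.5366  1.0219] 87.10429382324219
[129. 161.] [218. 306.] [ 0.4612 -0.026 ] [120.9213  67.3523] -3.281585693359375
N 4 row [-0.05, -0.75, -0.0, 0.0, 0.0, -0.08] total mm [ -10.  -119.3   -0.5]
[ 0.0006 -0.      0.    ]
```

Run:
```python
from h import *
row([.4618,-.0262,.075],Rtool(-3.25),5)
```

```text
N 5 row [-0.04, -0.6, 0.37, 0.0, 0.0, -0.06] total mm [  -9.5 -120.7   74.5]
```

Request:
{"method": "carry_out", "body": {
  "plan": [-0.04,-0.6,0.37,0,0,-0.06,-0.04,-0.6,0.37,0,0,-0.06,-0.04,-0.6,0.37,0,0,-0.06,-0.04,-0.6,0.37,0,0,-0.06,-0.04,-0.6,0.37,0,0,-0.06,0,0,0,0,0,0,0,0,0,0,0,0,0,0,0,0,0,0]
}}

```text
clock: 9.07
eef_pos: [0.4622, -0.0272, 0.0757]
tcp_rot: [1.0, -0.029, 0.0, 0.0]
ft_force: [-0.1, -0.6, -0.6]
grip_width: 0.694
```

Run:
```python
from h import *
st(); row([.4618,-.0262,.021],Rtool(-3.25),1)
```

```text
t 9.07 tcp [ 0.4622 -0.0272  0.0757] yaw -3.31 F [-0.1436 -0.6381 -0.6121] w 0.694
N 1 row [-0.01, -0.02, 1.37, 0.0, -0.0, -0.01] total mm [-0.5 -1.  54.7]
```

Request:
{"method": "carry_out", "body": {
  "plan": [-0.01,-0.02,0.3,0,0,0,0,0,0.3,0,0,0,0,0,0.25,0,0,0,0,0,0.2,0,0,0,0,0,0.2,0,0,0,0,0,0.08,0,0,0,0,0,0.04,0,0,0,0,0,0,0,0,0]
}}

```text
clock: 9.73
eef_pos: [0.4616, -0.026, 0.0206]
tcp_rot: [1.0, -0.029, -0.0, 0.0]
ft_force: [-0.1, 0.4, -1.2]
grip_width: 0.691
```

Run:
```python
from h import *
st(); cal=manip.get_calibration('wrist'); im=manip.snapshot('wrist'); cv2.imwrite('pics/w6.png',im)
```

```text
t 9.73 tcp [ 0.4616 -0.026   0.0206] yaw -3.31 F [-0.1196  0.4104 -1.1865] w 0.691
```

View pics/w6.png

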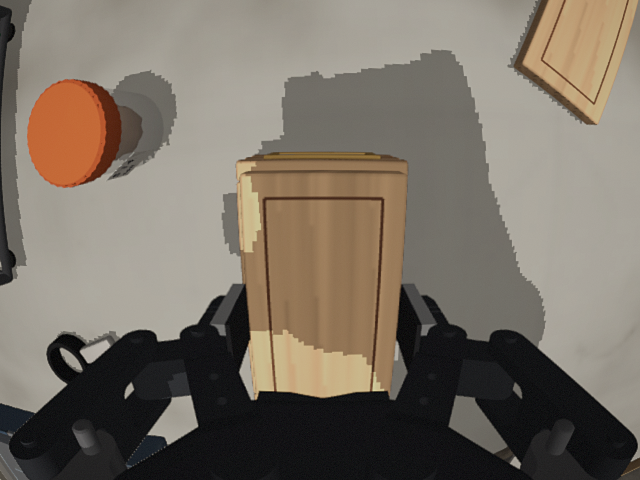

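Lid over the mouth, well centred, brass label visible at the far end (≈320,155), no contact force. Lowering the last bit and releasing.

Request:
{"method": "carry_out", "body": {
  "plan": [0,0,0.05,0,0,0,0,0,0,0,0,0,0,0,0,0,0,0,0,0,0,0,0,0,0,0,0,0,0,0,0,0,0,0,0,0,0,0,0,0,0,0,0,0,0,0,0,0]
}}

```text
clock: 10.45
eef_pos: [0.4617, -0.0259, 0.0188]
tcp_rot: [1.0, -0.029, 0.0, 0.0]
ft_force: [-1.0, -0.8, -1.9]
grip_width: 0.694
```

Request:
{"method": "carry_out", "body": {
  "plan": [0,0,0,0,0,0,0,0,0,0,0,0,0,0,0,0,0,0,0,0,0,0,0,0,0,0,0,0,0,0,0,0,-0.4,0,0,0,0,0,-0.8,0,0,0,0,0,-0.8,0,0,0],
  "jaw": -1
}}

```text
clock: 11.12
eef_pos: [0.4603, -0.0259, 0.0989]
tcp_rot: [1.0, -0.029, -0.002, 0.0]
ft_force: [0.7, -0.3, 0.0]
grip_width: 1.003
```

Run:
```python
from h import *
st(); row([.595,-.183,.14],Rtool(-29.4));
```

```text
t 11.12 tcp [ 0.4603 -0.0259  0.0989] yaw -3.29 F [ 0.7092 -0.2819  0.0264] w 1.003
N 6 row [0.71, 0.5, -0.17, 0.0, 0.01, 0.87] total mm [143.3 149.1 -41.5]
```

Request:
{"method": "carry_out", "body": {
  "plan": [0.71,0.5,-0.17,0,0,0.87,0.71,0.5,-0.17,0,0,0.87,0.71,0.5,-0.17,0,0,0.87,0.71,0.5,-0.17,0,0,0.87,0.71,0.5,-0.17,0,0,0.87,0.71,0.5,-0.17,0,0,0.87,0,0,0,0,0,0,0,0,0,0,0,0]
}}

```text
clock: 11.78
eef_pos: [0.5967, -0.185, 0.1396]
tcp_rot: [0.967, -0.255, 0.0, 0.0]
ft_force: [-0.1, 1.0, 0.1]
grip_width: 0.996
```

Run:
```python
from h import *
st(); cal=manip.get_calibration('wrist'); im=manip.snapshot('wrist'); cv2.imwrite('pics/w7.png',im)
m=wood(im); cs,_=cv2.findContours(m,0,1)
for c in cs:
    if cv2.contourArea(c)<1500: continue
    p=c[:,0].astype(float); print(p.min(0),p.max(0)); 
    for z in(.018,.060): print(z,*rect(onz('wrist',p,z,cal)))
```

```text
t 11.78 tcp [ 0.5967 -0.185   0.1396] yaw -29.58 F [-0.0588  1.0353  0.1393] w 0.996
[ 33. 186.] [109. 271.]
0.018 [0.7121 0.0322] [83.4173 65.9689] -85.2221908569336
0.06 [ 0.7039 -0.0039] [71.383  56.4519] -85.22218179702759
[284. 107.] [361. 279.]
0.018 [ 0.6133 -0.194 ] [141.1455  60.0749] -29.44546890258789
0.06 [ 0.6194 -0.1975] [120.783   51.4082] -29.445472717285156
[479.  90.] [558. 164.]
0.018 [ 0.5838 -0.371 ] [75.5639 45.0515] 45.93749237060547
0.06 [ 0.5942 -0.3489] [64.6626 38.5521] 45.937503814697266
[505.  57.] [582. 115.]
0.018 [ 0.6062 -0.4153] [83.6991 27.1052] 47.044464111328125
0.06 [ 0.6133 -0.3869] [71.6242 23.1949] 47.044395446777344
```

Run:
```python
from h import *
row([.6133,-.194,-.0245],Rtool(-29.45),1)
```

```text
N 1 row [0.52, 0.03, 4.09, 0.0, 0.01, 0.01] total mm [ 20.8   1.3 163.6]
```

Request:
{"method": "carry_out", "body": {
  "plan": [0.26,0.03,0.7,0,0,0,0.26,0,0.8,0,0,0,0,0,0.9,0,0,0,0,0,0.8,0,0,0,0,0,0.4,0,0,0,0,0,0.3,0,0,0,0,0,0.19,0,0,0,0,0,0,0,0,0]
}}

```text
clock: 12.5
eef_pos: [0.6129, -0.1926, -0.0251]
tcp_rot: [0.967, -0.253, -0.001, -0.0]
ft_force: [-0.1, 0.1, -0.3]
grip_width: 0.998
```

Request:
{"method": "carry_out", "body": {
  "plan": [0,0,0,0,0,0,0,0,0,0,0,0,0,0,0,0,0,0,0,0,0,0,0,0,0,0,0,0,0,0,0,0,0,0,0,0,0,0,0,0,0,0,0,0,0,0,0,0],
  "jaw": 1
}}

```text
clock: 13.17
eef_pos: [0.6152, -0.1941, -0.0222]
tcp_rot: [0.967, -0.254, 0.001, -0.0]
ft_force: [-0.8, 0.3, 7.3]
grip_width: 0.693
```

Run:
```python
from h import *
st()
row([.55,.06,.28],Rtool(-10),start=([.613,-.194,.13],Rtool(-29.5)))
```

```text
t 13.17 tcp [ 0.6152 -0.1941 -0.0222] yaw -29.39 F [-0.8092  0.2634  7.2756] w 0.693
N 8 row [-0.47, -0.67, -0.47, 0.0, 0.0, -0.49] total mm [-179.9 -190.  -150. ]
```

Request:
{"method": "carry_out", "body": {
  "plan": [0,0,-0.4,0,0,0,0,0,-0.7,0,0,0,0,0,-0.9,0,0,0,0,0,-0.9,0,0,0,0,0,-0.9,0,0,0,-0.47,-0.67,-0.47,0,0,-0.49,-0.47,-0.67,-0.47,0,0,-0.49,-0.47,-0.67,-0.47,0,0,-0.49]
}}

```text
clock: 13.83
eef_pos: [0.6, -0.0961, 0.1863]
tcp_rot: [0.982, -0.191, 0.001, -0.0]
ft_force: [1.3, 0.8, -1.6]
grip_width: 0.688
```

Request:
{"method": "carry_out", "body": {
  "plan": [-0.47,-0.67,-0.47,0,0,-0.49,-0.47,-0.67,-0.47,0,0,-0.49,-0.47,-0.67,-0.47,0,0,-0.49,-0.47,-0.67,-0.47,0,0,-0.49,-0.47,-0.67,-0.47,0,0,-0.49,0,0,0,0,0,0,0,0,0,0,0,0,0,0,0,0,0,0]
}}

```text
clock: 14.5
eef_pos: [0.5497, 0.058, 0.2786]
tcp_rot: [0.996, -0.086, 0.0, 0.0]
ft_force: [-0.7, -0.6, -0.8]
grip_width: 0.694
```

Run:
```python
from h import *
st(); import pickle; cal=manip.get_calibration('wrist'); pickle.dump(cal,open('c8.pkl','wb')); im=manip.snapshot('wrist'); cv2.imwrite('pics/w8.png',im)
```

```text
t 14.5 tcp [0.5497 0.058  0.2786] yaw -9.83 F [-0.6572 -0.5682 -0.8284] w 0.694
```

View pics/w8.png

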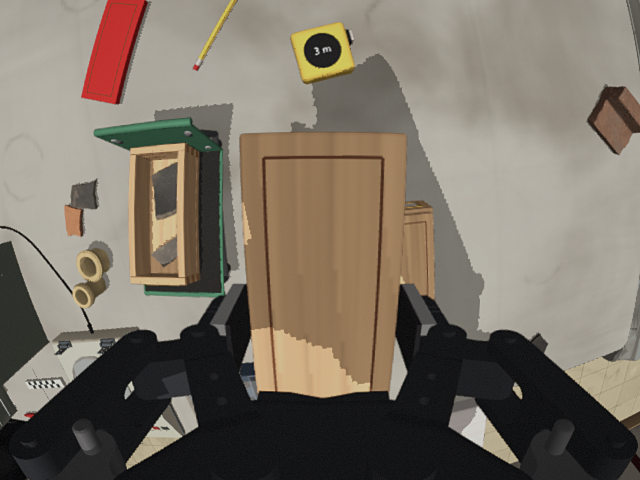

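The wrist view shows the long box's rim at (130–200,143–285) against the backstop, the red look-alike off to the upper left, and the lid held straight. I'll fit the rim on its tilted plane.

```bash
cat >> h.py <<'E'
def Rdeck(yaw): return Ro.from_euler('zy',[yaw,15],degrees=True).as_matrix()
def fitrim(n,px,cal,O,yaw,h,half=.075):
    """rim outline pixels -> deck origin, yaw (box back end at x=0)"""
    for _ in range(15):
        D=Rdeck(yaw); o,d=rays(n,px,cal); nz=D[:,2]; P=O+nz*h
        X=o+d*(((P-o)@nz)/(d@nz))[:,None]; q=(X-O)@D
        c,s,a=rect(q); yaw+=a; O=O+D@np.array([c[0]+half,c[1],0]); O[2]=.024+0
    return O,yaw,s
E
python3 - <<'E'
from h import *
import pickle
for n,f,roi,vm in(('wrist','pics/w8.png',(120,225,135,300),140),('top','pics/top0.png',(190,245,195,280),0)):
    im=cv2.imread(f); cal=pickle.load(open('c8.pkl','rb')) if n=='wrist' else manip.get_calibration(n)
    hsv=cv2.cvtColor(im,cv2.COLOR_BGR2HSV); 
    x0,x1,y0,y1=roi
    for v in((130,150,165) if n=='wrist' else (110,130,150)):
        m=wood(im,(8,50,v)); k=np.zeros_like(m);k[y0:y1,x0:x1]=m[y0:y1,x0:x1]
        c=max(cv2.findContours(k,0,1)[0],key=lambda c:cv2.contourArea(cv2.convexHull(c)))[:,0].astype(float)
        print(n,v,c.min(0),c.max(0),*fitrim(n,c,cal,np.array([.64,.24,.024]),-10.,.048))
E
```

```text
wrist 130 [128. 143.] [185. 285.] [0.6305 0.2238 0.024 ] -8.667021751403809 [149.9443  69.4725]
wrist 150 [128. 143.] [184. 285.] [0.6305 0.2242 0.024 ] -8.543557547539422 [149.653   69.1756]
wrist 165 [128. 143.] [184. 284.] [0.6304 0.2242 0.024 ] -8.619533777236938 [149.5874  68.923 ]
top 110 [195. 205.] [234. 263.] [0.6244 0.228  0.024 ] -8.427743907965123 [168.6118  71.638 ]
top 130 [195. 205.] [234. 260.] [0.6287 0.2267 0.024 ] -8.773221462299716 [157.6523  70.9328]
top 150 [195. 205.] [234. 258.] [0.6319 0.2263 0.024 ] -8.773223671128108 [149.5357  70.2765]
```

Run:
```python
from h import *
import pickle
cal=pickle.load(open('c8.pkl','rb')); s,p,R=tool()
for f,half,y0 in(('pics/w5.png',.056,150),('pics/w8.png',.071,115)):
    im=cv2.imread(f); m=wood(im,(8,50,60)); k=m.copy(); k[:, :225]=0;k[:,415:]=0;k[:y0]=0;k[y0+90:]=0
    rows=np.where((k>0).sum(1)>120)[0][0]; w=[np.where(k[rows+5])[0][[0,-1]]]
    print(f,'top row',rows,'edges',w)
    o,d=rays('wrist',np.array([[322.8,rows],[w[0][0],rows+5],[w[0][1],rows+5]],float),cal); o=(o-p)@R; d=d@R
    for z in(-.038,-.040,-.042,-.044):
        q=o+d*((z-o[2])/d[:,2])[:,None]; print(z,'x off',q[0,0]-half,'width',q[1,1]-q[2,1],'ymid',(q[1,1]+q[2,1])/2)
O=np.array([.6305,.2243,.024]); D=Rdeck(-8.6)
print('box centre',O+D@[-.075,0,.024],'mouth centre rim',O+D@[-.075,0,.048])
```

```text
pics/w5.png top row 171 edges [array([240, 406])]
-0.038 x off -0.0015323090567533337 width -0.0600945474947685 ymid -0.0009561246730987964
-0.04 x off -0.0013362460739098705 width -0.05918476012136373 ymid -0.0009578666075469398
-0.042 x off -0.0011401830910664004 width -0.05827497274795897 ymid -0.0009596085419950797
-0.044 x off -0.0009441201082229303 width -0.057365185374554206 ymid -0.0009613504764432214
pics/w8.png top row 133 edges [array([239, 406])]
-0.038 x off -0.002983553578654055 width -0.05966018836188476 ymid -0.001178394890071233
-0.04 x off -0.0029926088165675713 width -0.05875697686717605 ymid -0.0011767718164559862
-0.042 x off -0.0030016640544811013 width -0.05785376537246735 ymid -0.0011751487428407394
-0.044 x off -0.0030107192923946174 width -0.056950553877758665 ymid -0.0011735256692254961
box centre [0.5651 0.2355 0.0664] mouth centre rim [0.5713 0.2355 0.0896]
```

Run:
```python
from h import *
O=np.array([.6305,.2243,.024]); D=Rdeck(-8.6); Rt=Rtool(-8.6,15)
f=lambda h:O+D@[-.075,0,.078+h]-Rt@[-.0022,0,-.0342]
print(f(.1),f(0)); 
a=row(f(.1),Rt,6); row(f(.012),Rt,1,start=a); row(f(0),Rt,1,start=a)
```

```text
[0.5983 0.2365 0.1815] [0.5724 0.2365 0.0849]
N 6 row [0.12, -0.77, 0.39, -0.0, -0.5, -0.04] total mm [  17.1 -185.    96.3]
N 1 row [0.01, 0.09, 2.2, 0.0, 0.0, 0.0] total mm [ 0.2  3.4 87.9]
N 1 row [0.01, 0.1, 2.5, 0.0, 0.0, 0.0] total mm [ 0.3  3.9 99.9]
```

Rdeck had its Euler order wrong (extrinsic instead of intrinsic); fixing it and refitting before I move.

```bash
sed -i "s/from_euler('zy',\[yaw,15\]/from_euler('ZY',[yaw,15]/" h.py
python3 - <<'E'
from h import *
import pickle
im=cv2.imread('pics/w8.png'); cal=pickle.load(open('c8.pkl','rb'))
m=wood(im,(8,50,155)); k=np.zeros_like(m);k[135:300,120:225]=m[135:300,120:225]
c=max(cv2.findContours(k,0,1)[0],key=lambda c:cv2.contourArea(cv2.convexHull(c)))[:,0].astype(float)
O,yaw,s=fitrim('wrist',c,cal,np.array([.64,.24,.024]),-10.,.048); print(O,yaw,s)
im=cv2.imread('pics/top0.png');m=wood(im,(8,50,150)); k=np.zeros_like(m);k[195:280,190:245]=m[195:280,190:245]
c=max(cv2.findContours(k,0,1)[0],key=lambda c:cv2.contourArea(cv2.convexHull(c)))[:,0].astype(float)
print(fitrim('top',c,manip.get_calibration('top'),np.array([.64,.24,.024]),-10.,.048))
D=Rdeck(yaw); Rt=Rtool(yaw,15)
f=lambda h:O+D@[-.075,0,.078+h]-Rt@[-.0022,0,-.0342]
a=row(f(.1),Rt,6); row(f(.012),Rt,1,start=a); row(f(0),Rt,1,start=a); print(f(.1),f(0))
E
```

```text
[0.6307 0.2259 0.024 ] -8.790989807475398 [149.5585  67.6167]
(array([0.6319, 0.2284, 0.024 ]), -8.916533787716617, array([149.2866,  69.5035]))
N 6 row [0.12, -0.75, 0.39, -0.0, -0.5, -0.04] total mm [  17.8 -179.5   96.1]
N 1 row [-0.0, 0.0, 2.2, 0.0, 0.0, 0.0] total mm [-0.  0. 88.]
N 1 row [-0.0, 0.0, 2.5, 0.0, 0.0, 0.0] total mm [ -0.   0. 100.]
[0.598  0.231  0.1817] [0.5725 0.2349 0.0851]
```

Request:
{"method": "carry_out", "body": {
  "plan": [0.12,-0.75,0.39,0,-0.5,-0.04,0.12,-0.75,0.39,0,-0.5,-0.04,0.12,-0.75,0.39,0,-0.5,-0.04,0.12,-0.75,0.39,0,-0.5,-0.04,0.12,-0.75,0.39,0,-0.5,-0.04,0.12,-0.75,0.39,0,-0.5,-0.04,0,0,0,0,0,0,0,0,0,0,0,0]
}}

```text
clock: 15.22
eef_pos: [0.5964, 0.2333, 0.1788]
tcp_rot: [0.988, -0.074, -0.133, -0.01]
ft_force: [0.1, -1.1, -0.9]
grip_width: 0.694
```

Run:
```python
from h import *
O=np.array([.6307,.2259,.024]);yaw=-8.8;D=Rdeck(yaw); Rt=Rtool(yaw,15)
f=lambda h:O+D@[-.075,0,.078+h]-Rt@[-.0022,0,-.0342]
st(); row(f(.014),Rt,1)
```

```text
t 15.22 tcp [0.5964 0.2333 0.1788] yaw -8.59 F [ 0.146  -1.112  -0.9193] w 0.694
N 1 row [0.04, 0.05, 2.07, 0.01, 0.06, 0.04] total mm [ 1.5  2.  82.6]
```

Request:
{"method": "carry_out", "body": {
  "plan": [0,0,0,0,0,0.04,0,0.02,0.5,0,0,0,0,0,0.5,0,0,0,0,0,0.5,0,0,0,0,0,0.3,0,0,0,0,0,0.2,0,0,0,0,0,0,0,0,0,0,0,0,0,0,0]
}}

```text
clock: 15.88
eef_pos: [0.5771, 0.2354, 0.1062]
tcp_rot: [0.989, -0.076, -0.129, -0.011]
ft_force: [-0.2, -0.0, -0.7]
grip_width: 0.689
```

Run:
```python
from h import *
O=np.array([.6307,.2259,.024]);yaw=-8.8;D=Rdeck(yaw); Rt=Rtool(yaw,15)
f=lambda h:O+D@[-.075,0,.078+h]-Rt@[-.0022,0,-.0342]
st(); row(f(.002),Rt,1); import pickle
cal=manip.get_calibration('wrist');pickle.dump(cal,open('c9.pkl','wb'));w=manip.snapshot('wrist'); cv2.imwrite('pics/w9.png',w)
t=manip.snapshot('scene'); cv2.imwrite('pics/s9.png',t)
a=cv2.resize(w[60:420,150:500],None,fx=1.1,fy=1.1); b=cv2.resize(t[215:375,190:300],(275,400),interpolation=2)
cv2.imwrite('pics/v9.png',np.hstack([cv2.resize(a,(385,400)),b]))
```

```text
t 15.88 tcp [0.5771 0.2354 0.1062] yaw -8.83 F [-0.1982 -0.0488 -0.6955] w 0.689
N 1 row [0.02, 0.03, 0.49, -0.03, -0.01, -0.01] total mm [ 1.   1.2 19.5]
```

View pics/v9.png

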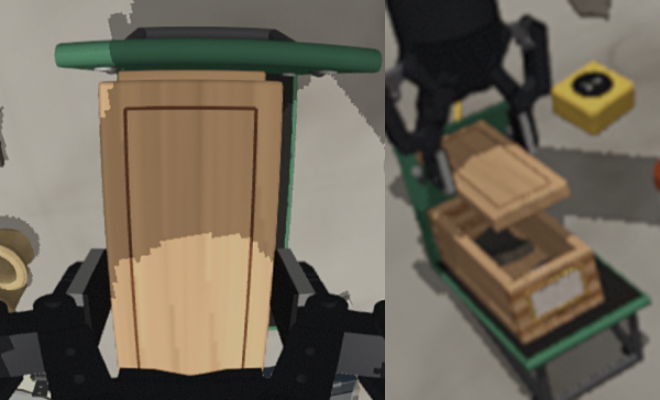

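Left: the lid (100–283) and the box's rim end (118–265) share the same midline (≈191), the box standing slightly left on the deck. Right: the lid is parallel to the rim just above the mouth. Lowering it gently.

Request:
{"method": "carry_out", "body": {
  "plan": [0.02,0.02,0.1,-0.03,0,0,0,0,0.08,0,0,0,0,0,0.06,0,0,0,0,0,0.06,0,0,0,0,0,0.05,0,0,0,0,0,0.03,0,0,0,0,0,0,0,0,0,0,0,0,0,0,0]
}}

```text
clock: 16.65
eef_pos: [0.5732, 0.2357, 0.0904]
tcp_rot: [0.989, -0.076, -0.13, -0.01]
ft_force: [-0.2, -0.2, -1.8]
grip_width: 0.691
```

Request:
{"method": "carry_out", "body": {
  "plan": [0,0,0.04,0,0,0,0,0,0.03,0,0,0,0,0,0.02,0,0,0,0,0,0,0,0,0,0,0,0,0,0,0,0,0,0,0,0,0,0,0,0,0,0,0,0,0,0,0,0,0]
}}

```text
clock: 17.32
eef_pos: [0.5724, 0.2358, 0.0871]
tcp_rot: [0.989, -0.076, -0.13, -0.01]
ft_force: [-0.2, -0.3, -0.9]
grip_width: 0.691
```

Run:
```python
from h import *
O=np.array([.6307,.2259,.024]);yaw=-8.8;D=Rdeck(yaw); Rt=Rtool(yaw,15)
f=lambda h:O+D@[-.075,0,.078+h]-Rt@[-.0022,0,-.0342]
st(); row(f(.0),Rt,1)
cv2.imwrite('pics/s10.png',manip.snapshot('scene'))
```

```text
t 17.32 tcp [0.5724 0.2358 0.0871] yaw -8.77 F [-0.2332 -0.2607 -0.8966] w 0.691
N 1 row [0.02, 0.02, 0.05, 0.01, -0.0, 0.01] total mm [0.6 0.9 1.8]
```

No contact with the plug about 4 mm in. Last bit down, then release.

Request:
{"method": "carry_out", "body": {
  "plan": [0.01,0.01,0.03,0,0,0,0,0,0.01,0,0,0,0,0,0,0,0,0,0,0,0,0,0,0,0,0,0,0,0,0,0,0,0,0,0,0,0,0,0,0,0,0,0,0,0,0,0,0]
}}

```text
clock: 18.03
eef_pos: [0.5723, 0.2354, 0.0854]
tcp_rot: [0.989, -0.076, -0.13, -0.01]
ft_force: [0.5, -0.2, -1.4]
grip_width: 0.691
```

Request:
{"method": "carry_out", "body": {
  "plan": [0,0,0,0,0,0,0,0,0,0,0,0,0,0,0,0,0,0,0,0,0,0,0,0,0,0,-0.4,0,0,0,0,0,-0.8,0,0,0,0,0,-0.9,0,0,0,0,0,-0.9,0,0,0],
  "jaw": -1
}}

```text
clock: 18.7
eef_pos: [0.6027, 0.2305, 0.2023]
tcp_rot: [0.988, -0.076, -0.131, -0.009]
ft_force: [1.1, 0.2, -0.7]
grip_width: 1.003
```

Run:
```python
from h import *
import pickle
st(); cal=manip.get_calibration('wrist');pickle.dump(cal,open('c11.pkl','wb'));w=manip.snapshot('wrist'); cv2.imwrite('pics/w11.png',w)
# lid plate top outline: measure lid and rim
m=wood(w); cs=cv2.findContours(m,0,1)[0]
for c in cs:
    if cv2.contourArea(c)<3000: continue
    c=c[:,0].astype(float); print(c.min(0),c.max(0))
    for h,half in((.048,.075),(.060,.075)): print(h,*fitrim('wrist',c,cal,np.array([.63,.226,.024]),-8.8,h,half))
t=manip.snapshot('scene');cv2.imwrite('pics/s11.png',t)
cv2.imwrite('pics/v11.png',np.hstack([cv2.resize(w[60:420,150:500],(389,400)),cv2.resize(t[215:335,200:400],(667,400),interpolation=2)[:,:400]]))
```

```text
t 18.7 tcp [0.6027 0.2305 0.2023] yaw -8.77 F [ 1.0528  0.1938 -0.6539] w 1.003
[526. 199.] [597. 305.]
0.048 [ 0.5617 -0.0063  0.024 ] -10.775374417395643 [108.97    73.2377]
0.06 [0.568  0.0036 0.024 ] -10.775373799584532 [104.0822  69.9527]
[278. 127.] [366. 306.]
0.048 [0.6319 0.2266 0.024 ] -8.829794138856233 [148.6153  68.131 ]
0.06 [0.6351 0.2261 0.024 ] -8.829794902591903 [141.9491  65.075 ]
[492.   0.] [555.  59.]
0.048 [0.7134 0.005  0.024 ] -85.91177513489394 [62.9256 44.7229]
0.06 [0.7133 0.0148 0.024 ] -85.91177445185149 [60.103  42.7169]
```

View pics/v11.png

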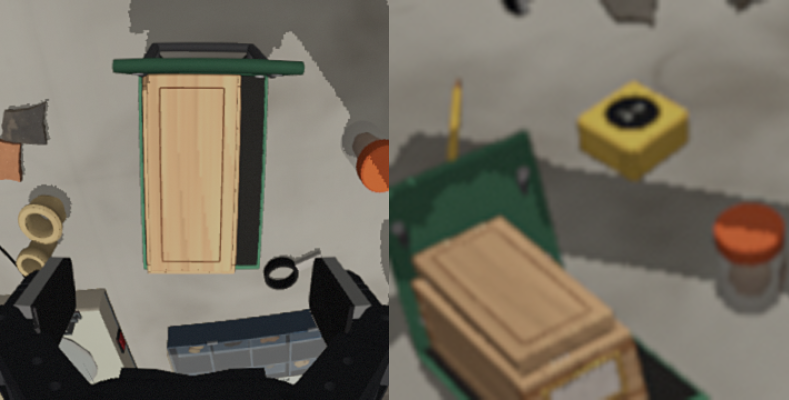

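The long lid sits flat in the mouth with an even rim; box against the backstop. Now over to the closed short box.

Run:
```python
from h import *
print(tool()[0]['q']); row([.445,-.026,.13],Rtool(-3.25),9)
```

```text
[-0.2679  0.5786 -0.1865  1.4061 -0.042   1.3721 -2.1474]
N 9 row [-0.34, 0.76, 0.26, -0.02, 0.32, -0.12] total mm [-98.2 279.9 104.2]
```

Request:
{"method": "carry_out", "body": {
  "plan": [-0.34,0.76,0.26,-0.02,0.32,-0.12,-0.34,0.76,0.26,-0.02,0.32,-0.12,-0.34,0.76,0.26,-0.02,0.32,-0.12,-0.34,0.76,0.26,-0.02,0.32,-0.12,-0.34,0.76,0.26,-0.02,0.32,-0.12,-0.34,0.76,0.26,-0.02,0.32,-0.12,-0.34,0.76,0.26,-0.02,0.32,-0.12,-0.34,0.76,0.26,-0.02,0.32,-0.12]
}}

```text
clock: 19.47
eef_pos: [0.4538, 0.0022, 0.1367]
tcp_rot: [0.999, -0.034, -0.018, 0.0]
ft_force: [0.9, -0.4, -0.6]
grip_width: 1.0
```

Request:
{"method": "carry_out", "body": {
  "plan": [-0.34,0.76,0.26,-0.02,0.32,-0.12,0,0,0,0,0,0,0,0,0,0,0,0,0,0,0,0,0,0,0,0,0,0,0,0,0,0,0,0,0,0,0,0,0,0,0,0,0,0,0,0,0,0]
}}

```text
clock: 20.13
eef_pos: [0.4395, -0.0254, 0.1272]
tcp_rot: [1.0, -0.028, -0.005, 0.001]
ft_force: [0.9, 0.6, 0.7]
grip_width: 0.999
```

Run:
```python
from h import *
st(); cal=manip.get_calibration('wrist');w=manip.snapshot('wrist'); cv2.imwrite('pics/w12.png',w)
m=wood(w); cs=cv2.findContours(m,0,1)[0]
for c in cs:
    if cv2.contourArea(c)<5000: continue
    c=c[:,0].astype(float); print(c.min(0),c.max(0))
    for z in(.048,.060): print(z,*rect(onz('wrist',c,z,cal)))
row([.4612,-.0262,-.023],Rtool(-3.25),1)
```

```text
t 20.13 tcp [ 0.4395 -0.0254  0.1272] yaw -3.24 F [0.9212 0.5592 0.6874] w 0.999
[270. 113.] [371. 284.]
0.048 [ 0.4606 -0.0251] [120.7277  67.6307] -3.245452880859375
0.06 [ 0.4629 -0.0253] [114.8857  64.358 ] -3.245452880859375
N 1 row [0.59, -0.03, 3.75, 0.04, 0.12, -0.0] total mm [ 23.4  -1.1 149.9]
```

Request:
{"method": "carry_out", "body": {
  "plan": [0.27,0,0.4,0.04,0.12,0,0.27,0,0.7,0,0,0,0,0,0.8,0,0,0,0,0,0.7,0,0,0,0,0,0.5,0,0,0,0,0,0.35,0,0,0,0,0,0.2,0,0,0,0,0,0,0,0,0]
}}

```text
clock: 20.85
eef_pos: [0.4594, -0.0271, -0.0203]
tcp_rot: [1.0, -0.029, -0.001, 0.0]
ft_force: [-1.1, -0.3, 0.1]
grip_width: 0.996
```

Run:
```python
from h import *
st(); row([.4605,-.0253,-.023],Rtool(-3.25),1)
```

```text
t 20.85 tcp [ 0.4594 -0.0271 -0.0203] yaw -3.28 F [-1.0542 -0.2944  0.1013] w 0.996
N 1 row [0.02, -0.05, 0.07, 0.0, 0.03, -0.01] total mm [ 1.  -1.9  2.7]
```

Request:
{"method": "carry_out", "body": {
  "plan": [0.02,-0.04,0.04,0,0.02,0,0,0,0,0,0,0,0,0,0,0,0,0,0,0,0,0,0,0,0,0,0,0,0,0,0,0,0,0,0,0,0,0,0,0,0,0,0,0,0,0,0,0]
}}

```text
clock: 21.52
eef_pos: [0.4613, -0.0258, -0.0204]
tcp_rot: [1.0, -0.029, 0.001, 0.0]
ft_force: [0.6, -0.4, 0.1]
grip_width: 1.0
```

Request:
{"method": "carry_out", "body": {
  "plan": [0,0,0,0,0,0,0,0,0,0,0,0,0,0,0,0,0,0,0,0,0,0,0,0,0,0,0,0,0,0,0,0,0,0,0,0,0,0,0,0,0,0,0,0,0,0,0,0],
  "jaw": 1,
  "squeeze": 50
}}

```text
clock: 22.18
eef_pos: [0.4613, -0.0258, -0.0203]
tcp_rot: [1.0, -0.029, 0.001, 0.0]
ft_force: [-0.8, 0.7, 5.1]
grip_width: 0.792
```

Request:
{"method": "carry_out", "body": {
  "plan": [0,0,-0.2,0,0,0,0,0,-0.4,0,0,0,0,0,-0.5,0,0,0,0,0,-0.6,0,0,0,0,0,-0.6,0,0,0,0,0,-0.4,0,0,0,0,0,-0.2,0,0,0,0,0,0,0,0,0]
}}

```text
clock: 22.85
eef_pos: [0.462, -0.0259, 0.097]
tcp_rot: [1.0, -0.029, 0.002, -0.0]
ft_force: [0.5, -0.5, -3.5]
grip_width: 0.79
```

Run:
```python
from h import *
import pickle
st(); cal=manip.get_calibration('wrist'); w=manip.snapshot('wrist'); cv2.imwrite('pics/w13.png',w); s,p,R=tool()
m=wood(w);k=m.copy();k[:,:200]=0;k[:,450:]=0;k[:100]=0
print([ (y,np.where(k[y])[0][[0,-1]].tolist()) for y in range(140,220,6) if k[y].any()])
O=np.array([.6313,.2263,.024]);D=Rdeck(-8.8);Rt=D@np.diag([-1,1,-1.])
# box centre target
B=lambda h,g: O+D@[-.060-g,0,.060+.024+h]
print(B(0,0))
```

```text
t 22.85 tcp [ 0.462  -0.0259  0.097 ] yaw -3.32 F [ 0.4856 -0.5443 -3.4941] w 0.79
[(158, [255, 378]), (164, [224, 407]), (170, [208, 439]), (176, [206, 440]), (182, [206, 440]), (188, [207, 439]), (194, [207, 440]), (200, [208, 440]), (206, [208, 440]), (212, [208, 439]), (218, [209, 439])]
[0.5955 0.2318 0.1207]
```

Short box lifted (wrist force ≈3.5 N, width 67 mm). Now raise and turn it round about the tool axis.

Request:
{"method": "carry_out", "body": {
  "plan": [0,0,-0.35,0,0,-0.4,0,0,-0.35,0,0,-0.8,0,0,-0.35,0,0,-1,0,0,-0.35,0,0,-1,0,0,-0.35,0,0,-1,0,0,-0.35,0,0,-1,0,0,-0.3,0,0,-1,0,0,-0.2,0,0,-1]
}}

```text
clock: 23.57
eef_pos: [0.4602, -0.0258, 0.1988]
tcp_rot: [0.959, 0.284, -0.0, -0.0]
ft_force: [0.6, 1.0, -3.0]
grip_width: 0.786
```

Request:
{"method": "carry_out", "body": {
  "plan": [0,0,0,0,0,-1,0,0,0,0,0,-1,0,0,0,0,0,-1,0,0,0,0,0,-1,0,0,0,0,0,-1,0,0,0,0,0,-1,0,0,0,0,0,-1,0,0,0,0,0,-1]
}}

```text
clock: 24.23
eef_pos: [0.4596, -0.0259, 0.1975]
tcp_rot: [0.804, 0.594, -0.001, -0.001]
ft_force: [-0.9, -0.2, -2.2]
grip_width: 0.787
```

Request:
{"method": "carry_out", "body": {
  "plan": [0,0,0,0,0,-1,0,0,0,0,0,-1,0,0,0,0,0,-1,0,0,0,0,0,-1,0,0,0,0,0,-1,0,0,0,0,0,-1,0,0,0,0,0,-1,0,0,0,0,0,-1]
}}

```text
clock: 24.9
eef_pos: [0.4596, -0.0258, 0.1975]
tcp_rot: [0.552, 0.834, -0.0, -0.001]
ft_force: [0.4, -0.4, -4.0]
grip_width: 0.791
```

Request:
{"method": "carry_out", "body": {
  "plan": [0,0,0,0,0,-1,0,0,0,0,0,-1,0,0,0,0,0,-1,0,0,0,0,0,-1,0,0,0,0,0,-1,0,0,0,0,0,-0.8,0,0,0,0,0,-0.4,0,0,0,0,0,0]
}}

```text
clock: 25.57
eef_pos: [0.4597, -0.0259, 0.1976]
tcp_rot: [0.311, 0.95, -0.0, -0.001]
ft_force: [-0.4, 1.1, -2.4]
grip_width: 0.789
```

```bash
cat >> h.py <<'E'
O2=np.array([.6313,.2263,.024]);D2=Rdeck(-8.8);Rt2=D2@np.diag([-1,1,-1.])
OFF=np.array([-.0008,0,-.0443])   # box centre in tool
E2=lambda h,g=0: O2+D2@[-.060-g,0,.084+h]-Rt2@OFF
E
python3 - <<'E'
from h import *
st(); print(tool()[0]['q']); print(E2(.1,.015),E2(0)); row(E2(.1,.015),Rt2,8);row(E2(.1,.015),Rt2,10)
E
```

```text
t 25.57 tcp [ 0.4597 -0.0259  0.1976] yaw 143.76 F [-0.4189  1.0697 -2.4159] w 0.789
[ 0.3034  0.1573 -0.4186  2.03    0.0765  0.9708  0.7843]
[0.5947 0.232  0.1786] [0.5834 0.2337 0.0781]
N 8 row [-0.06, 0.92, 0.04, 0.09, 0.37, -0.68] total mm [ 43.5 287.8  18.9]
N 10 row [-0.05, 0.73, 0.03, 0.07, 0.29, -0.55] total mm [ 43.5 287.8  18.9]
```

Request:
{"method": "carry_out", "body": {
  "plan": [-0.05,0.73,0.03,0.07,0.29,-0.55,-0.05,0.73,0.03,0.07,0.29,-0.55,-0.05,0.73,0.03,0.07,0.29,-0.55,-0.05,0.73,0.03,0.07,0.29,-0.55,-0.05,0.73,0.03,0.07,0.29,-0.55,-0.05,0.73,0.03,0.07,0.29,-0.55,-0.05,0.73,0.03,0.07,0.29,-0.55,-0.05,0.73,0.03,0.07,0.29,-0.55]
}}

```text
clock: 26.23
eef_pos: [0.5785, 0.1753, 0.1842]
tcp_rot: [0.123, 0.987, 0.008, -0.104]
ft_force: [0.1, -0.2, -4.0]
grip_width: 0.788
```

Request:
{"method": "carry_out", "body": {
  "plan": [-0.05,0.73,0.03,0.07,0.29,-0.55,-0.05,0.73,0.03,0.07,0.29,-0.55,0,0,0,0,0,0,0,0,0,0,0,0,0,0,0,0,0,0,0,0,0,0,0,0,0,0,0,0,0,0,0,0,0,0,0,0]
}}

```text
clock: 26.9
eef_pos: [0.5947, 0.2297, 0.1828]
tcp_rot: [0.076, 0.989, 0.01, -0.127]
ft_force: [0.4, -0.6, -2.7]
grip_width: 0.787
```

Run:
```python
from h import *
st(); row(E2(.02,.004),Rt2,1)
```

```text
t 26.9 tcp [0.5947 0.2297 0.1828] yaw 171.24 F [ 0.434  -0.6039 -2.6813] w 0.787
N 1 row [-0.28, 0.05, 2.11, 0.0, 0.07, 0.01] total mm [-11.3   2.2  84.2]
```

Request:
{"method": "carry_out", "body": {
  "plan": [-0.05,0.02,0.2,0,0.07,0.01,-0.05,0.03,0.4,0,0,0,-0.05,0,0.4,0,0,0,-0.05,0,0.4,0,0,0,-0.05,0,0.35,0,0,0,-0.03,0,0.2,0,0,0,0,0,0.16,0,0,0,0,0,0,0,0,0]
}}

```text
clock: 27.57
eef_pos: [0.5831, 0.2344, 0.0969]
tcp_rot: [0.075, 0.988, 0.01, -0.131]
ft_force: [-0.4, -0.0, -3.4]
grip_width: 0.787
```

Run:
```python
from h import *
st(); row(E2(.003,.003),Rt2,1)
w=manip.snapshot('wrist');cv2.imwrite('pics/w14.png',w);t=manip.snapshot('scene');cv2.imwrite('pics/s14.png',t)
```

```text
t 27.57 tcp [0.5831 0.2344 0.0969] yaw 171.3 F [-0.4344 -0.0101 -3.4477] w 0.787
N 1 row [-0.06, -0.02, 0.38, -0.0, -0.03, 0.02] total mm [-2.3 -0.6 15.1]
```

Request:
{"method": "carry_out", "body": {
  "plan": [-0.03,-0.01,0.1,0,-0.02,0.02,-0.03,0,0.1,0,0,0,0,0,0.08,0,0,0,0,0,0.06,0,0,0,0,0,0.04,0,0,0,0,0,0,0,0,0,0,0,0,0,0,0,0,0,0,0,0,0]
}}

```text
clock: 28.33
eef_pos: [0.582, 0.2345, 0.0827]
tcp_rot: [0.076, 0.989, 0.01, -0.13]
ft_force: [-2.2, 0.5, -4.0]
grip_width: 0.788
```

Request:
{"method": "carry_out", "body": {
  "plan": [-0.03,0,0,0,0,0,-0.03,0,0,0,0,0,0,0,0,0,0,0,0,0,0,0,0,0,0,0,0,0,0,0,0,0,0,0,0,0,0,0,0,0,0,0,0,0,0,0,0,0]
}}

```text
clock: 29.0
eef_pos: [0.5822, 0.2344, 0.0827]
tcp_rot: [0.075, 0.988, 0.01, -0.132]
ft_force: [-8.2, -1.4, 1.6]
grip_width: 0.789
```

Run:
```python
from h import *
st(); s,p,R=tool(); print('F deck',D2.T@s['ft_force'],'boxpos in deck mm',1000*(D2.T@(p+R@OFF-O2)), 'rot err',np.degrees(Ro.from_matrix(R.T@Rt2).as_rotvec()))
```

```text
t 29.0 tcp [0.5822 0.2344 0.0827] yaw 171.27 F [-8.2381 -1.3641  1.565 ] w 0.789
F deck [-8.0672 -2.6083 -0.5414] boxpos in deck mm [-62.296    0.5947  88.0975] rot err [-0.0641 -0.1588  0.0706]
```

The box's back end meets the backstop (−8 N). Easing off slightly, then lowering the last 4 mm.

Request:
{"method": "carry_out", "body": {
  "plan": [0.02,0,0.03,0,0,0,0,0,0.03,0,0,0,0,0,0.02,0,0,0,0,0,0,0,0,0,0,0,0,0,0,0,0,0,0,0,0,0,0,0,0,0,0,0,0,0,0,0,0,0]
}}

```text
clock: 29.67
eef_pos: [0.582, 0.2348, 0.0813]
tcp_rot: [0.075, 0.989, 0.01, -0.13]
ft_force: [-7.8, -2.5, 8.6]
grip_width: 0.79
```

```bash
cat >> h.py <<'E'
def chk():
    st(); s,p,R=tool(); print('F deck',D2.T@s['ft_force'],'box mm',1000*(D2.T@(p+R@OFF-O2)), 'rot err',np.degrees(Ro.from_matrix(R.T@Rt2).as_rotvec()))
E
python3 -c "
from h import *
chk()"
```

```text
t 29.67 tcp [0.582  0.2348 0.0813] yaw 171.27 F [-7.7583 -2.5488  8.6262] w 0.79
F deck [-9.2617 -3.7057  6.4489] box mm [-62.3372   0.8929  86.6823] rot err [-0.017  -0.002   0.0683]
```

Request:
{"method": "carry_out", "body": {
  "plan": [0.03,0,0,0,0,0,0,0,0,0,0,0,0,0,0,0,0,0,0,0,0,0,0,0,0,0,0,0,0,0,0,0,0,0,0,0,0,0,0,0,0,0,0,0,0,0,0,0]
}}

```text
clock: 30.33
eef_pos: [0.5819, 0.2349, 0.0813]
tcp_rot: [0.076, 0.989, 0.01, -0.129]
ft_force: [-5.2, -1.4, 6.8]
grip_width: 0.789
```

```bash
python3 -c "
from h import *
chk(); cv2.imwrite('pics/s15.png',manip.snapshot('scene'))"
```

```text
t 30.33 tcp [0.5819 0.2349 0.0813] yaw 171.23 F [-5.2088 -1.3963  6.7731] w 0.789
F deck [-6.5187 -2.1767  5.2653] box mm [-62.5191   0.8828  86.6251] rot err [0.0317 0.0947 0.0267]
```

Request:
{"method": "carry_out", "body": {
  "plan": [0.04,0,0,0,0,0,0,0,0,0,0,0,0,0,0,0,0,0,0,0,0,0,0,0,0,0,0,0,0,0,0,0,0,0,0,0,0,0,0,0,0,0,0,0,0,0,0,0]
}}

```text
clock: 31.05
eef_pos: [0.5817, 0.235, 0.0811]
tcp_rot: [0.076, 0.989, 0.011, -0.128]
ft_force: [-0.8, -1.0, 6.1]
grip_width: 0.791
```

Run:
```python
from h import *
import pickle
chk(); w=manip.snapshot('wrist'); t=manip.snapshot('scene'); p=manip.snapshot('top')
cv2.imwrite('pics/w16.png',w);cv2.imwrite('pics/s16.png',t);cv2.imwrite('pics/t16.png',p)
# predicted outlines: box_s bottom/top edges at measured pose vs seated, in scene
s,pp,R=tool(); 
cal8=pickle.load(open('c8.pkl','rb'));w8=cv2.imread('pics/w8.png')
r=lambda a,s:cv2.resize(a,s,interpolation=2)
s11=cv2.imread('pics/s11.png')
A=np.hstack([r(t[200:330,180:310],(400,400)),r(s11[230:360,180:310],(400,400))])
B=np.hstack([r(w8[105:305,85:245],(160,200)),r(w[60:310,140:500],(288,200)),r(cv2.imread('pics/w11.png')[110:210,240:416],(352,200))])
cv2.imwrite('pics/v16.png',np.vstack([A,B]))
```

```text
t 31.05 tcp [0.5817 0.235  0.0811] yaw 171.18 F [-0.7859 -0.9606  6.1236] w 0.791
F deck [-2.1932 -1.0695  5.7519] box mm [-62.7993   0.9052  86.4722] rot err [ 0.0965  0.217  -0.0202]
```

View pics/v16.png

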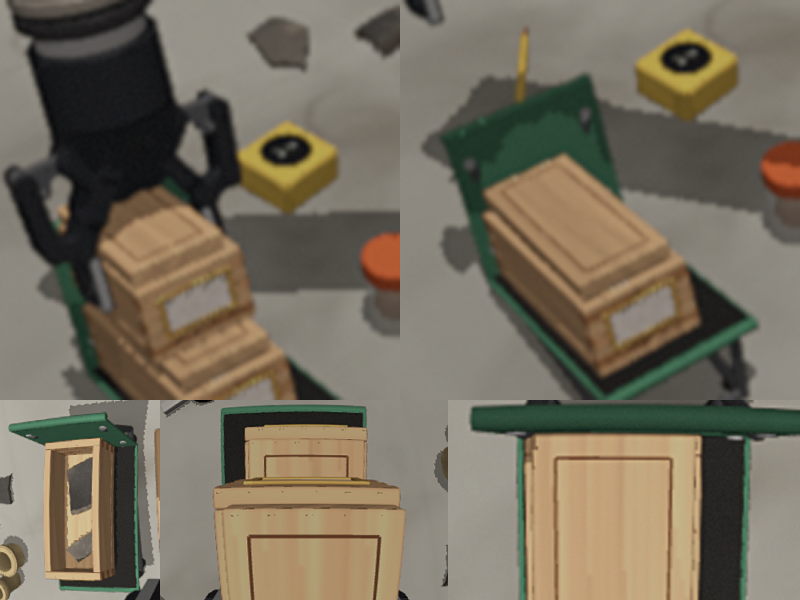

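Left scene view: the closed short box is in the gripper on top, label facing forward like the long box's. Right: the backstop carries screw/bumper heads near its upper corners, one close to the box's left side. I'll check whether that head is what it touches.

Run:
```python
from h import *
import pickle
def onback(n,px,cal,x):
    o,d=rays(n,px,cal); o=(o-O2)@D2; d=d@D2; return 1000*(o+d*((x-o[0])/d[:,0])[:,None])
for x in(0,-.003):
    print('w11',onback('wrist',np.array([[278.5,126.5],[406,126.5]]),pickle.load(open('c11.pkl','rb')),x))
    print('w8',onback('wrist',np.array([[115,140],[207,132.]]),pickle.load(open('c8.pkl','rb')),x))
    # scene s11 screws: crop 180..310 ->400, origin x 400
    k=130/400; print('scene',onback('scene',np.array([[180+70*k,230+165*k],[180+187*k,230+120*k]]),None,x))
# backstop edges in scene s11: top-left, top-right corners
    print('corners',onback('scene',np.array([[180+45*k,230+137*k],[180+187*k,230+75*k]]),None,x))
```

```text
w11 [[  0.      32.6383  55.5922]
 [  0.     -52.4644 100.903 ]]
w8 [[  0.      31.7716  83.0435]
 [  0.     -69.2474  77.8405]]
scene [[  0.      31.8011  82.41  ]
 [  0.     -52.1496  77.5516]]
corners [[  0.      41.6568 108.1115]
 [  0.     -60.0675 108.8434]]
w11 [[ -3.      16.1085 198.3294]
 [ -3.     -25.3716 220.4145]]
w8 [[ -3.      25.2703  93.1914]
 [ -3.     -72.6414  88.1484]]
scene [[ -3.      32.5907  84.025 ]
 [ -3.     -51.0451  79.1849]]
corners [[ -3.      42.4094 109.6301]
 [ -3.     -58.9333 110.3593]]
```

Request:
{"method": "carry_out", "body": {
  "plan": [0,0,0,0,0,0,0,0,0.02,0,0,0,0,0,0.02,0,0,0,0,0,0,0,0,0,0,0,0,0,0,0,0,0,0,0,0,0,0,0,0,0,0,0,0,0,0,0,0,0],
  "squeeze": 20
}}

```text
clock: 31.87
eef_pos: [0.5814, 0.235, 0.0806]
tcp_rot: [0.076, 0.989, 0.011, -0.128]
ft_force: [-3.5, -2.8, 12.5]
grip_width: 0.79
```

Run:
```python
from h import *
chk(); cv2.imwrite('pics/w17.png',manip.snapshot('wrist')); print(tool()[0]['torque'])
```

```text
t 31.87 tcp [0.5814 0.235  0.0806] yaw 171.17 F [-3.5303 -2.8223 12.5036] w 0.79
F deck [-6.1889 -3.3291 11.2864] box mm [-62.9271   0.9221  85.8955] rot err [ 0.0951  0.2383 -0.0302]
[-0.6935  0.1782  0.0695]
```

Request:
{"method": "carry_out", "body": {
  "plan": [0,0,-0.03,0,0,0,0,0,-0.02,0,0,0,0,0,0,0,0,0,0,0,0,0,0,0,0,0,0,0,0,0,0,0,0,0,0,0,0,0,0,0,0,0,0,0,0,0,0,0]
}}

```text
clock: 32.58
eef_pos: [0.5814, 0.235, 0.0809]
tcp_rot: [0.076, 0.989, 0.011, -0.129]
ft_force: [1.6, -0.4, 5.7]
grip_width: 0.789
```

Request:
{"method": "carry_out", "body": {
  "plan": [0,0,0,0,0,0,0,0,0,0,0,0,0,0,0,0,0,0,0,0,0,0,0,0,0,0,0,0,0,0,0,0,0,0,0,0,0,0,0,0,0,0,0,0,0,0,0,0],
  "jaw": -1
}}

```text
clock: 33.25
eef_pos: [0.5804, 0.2349, 0.0805]
tcp_rot: [0.076, 0.989, 0.01, -0.129]
ft_force: [0.3, -0.3, 0.5]
grip_width: 0.999
```

Run:
```python
from h import *
chk(); w=manip.snapshot('wrist'); cv2.imwrite('pics/w18.png',w); a=cv2.imread('pics/w17.png')
for n,i in(('before',a),('after',w)):
    m=wood(i,(8,50,60)); m[:200]=0;m[:,:200]=0;m[:,450:]=0
    print(n,[np.where(m[:,x])[0][0] for x in(260,290,322,350,380)],[np.where(m[y])[0][[0,-1]].tolist() for y in(230,250,270)])
```

```text
t 33.25 tcp [0.5804 0.2349 0.0805] yaw 171.21 F [ 0.2788 -0.3376  0.4529] w 0.999
F deck [ 0.1988 -0.291   0.5222] box mm [-63.7553   0.7014  85.4845] rot err [0.0372 0.0721 0.0056]
before [np.int64(200), np.int64(200), np.int64(200), np.int64(200), np.int64(200)] [[210, 444], [211, 443], [213, 440]]
after [np.int64(200), np.int64(200), np.int64(200), np.int64(200), np.int64(200)] [[210, 444], [212, 443], [213, 441]]
```

Released with no movement. Retracting along the tool axis and measuring the stack.

Request:
{"method": "carry_out", "body": {
  "plan": [0,0,-0.3,0,0,0,0,0,-0.6,0,0,0,0,0,-0.8,0,0,0,0,0,-0.9,0,0,0,0,0,-0.8,0,0,0,0,0,-0.6,0,0,0,0,0,0,0,0,0,0,0,0,0,0,0]
}}

```text
clock: 33.97
eef_pos: [0.6224, 0.2289, 0.2376]
tcp_rot: [0.076, 0.989, 0.011, -0.128]
ft_force: [-0.5, 0.6, -1.0]
grip_width: 0.999
```

Run:
```python
from h import *
import pickle
chk(); cal=manip.get_calibration('wrist');pickle.dump(cal,open('c19.pkl','wb'));w=manip.snapshot('wrist'); cv2.imwrite('pics/w19.png',w)
t=manip.snapshot('scene');cv2.imwrite('pics/s19.png',t); cv2.imwrite('pics/t19.png',manip.snapshot('top'))
m=wood(w); cs=cv2.findContours(m,0,1)[0]
for c in cs:
    if cv2.contourArea(c)<4000: continue
    c=c[:,0].astype(float); print(c.min(0),c.max(0))
# expected corner pixels: box_s rim (h108), box_l rim front corners (h48), lid_s top
def pr(P): return proj('wrist',O2+np.array(P)@D2.T,cal).round(1).tolist()
print('s rim',pr([[0,.034,.108],[0,-.034,.108],[-.12,-.034,.108],[-.12,.034,.108]]))
print('l rim front',pr([[-.15,.034,.048],[-.15,-.034,.048]]),'lid s',pr([[-.004,.03,.12],[-.004,-.03,.12],[-.116,-.03,.12],[-.116,.03,.12]]))
for y in range(90,330,12):
    r=np.where(m[y,200:450])[0]+200
    if len(r): print(y,r[0],r[-1],end='; ')
```

```text
t 33.97 tcp [0.6224 0.2289 0.2376] yaw 171.2 F [-0.5392  0.6248 -1.0262] w 0.999
F deck [-0.3414  0.535  -1.1539] box mm [-63.6155   1.0654 248.2454] rot err [0.1623 0.2882 0.005 ]
[275. 111.] [369. 306.]
s rim [[363.4, 304.4], [278.1, 304.3], [272.9, 150.6], [368.4, 150.6]]
l rim front [[360.3, 112.8], [281.5, 112.8]] lid s [[360.0, 306.8], [281.3, 306.7], [276.5, 157.2], [364.7, 157.2]]
114 283 449; 126 283 444; 138 283 446; 150 275 369; 162 275 369; 174 275 368; 186 275 368; 198 275 368; 210 276 368; 222 276 367; 234 277 367; 246 277 367; 258 277 366; 270 278 366; 282 278 365; 294 279 365; 306 287 363;
```

Run:
```python
from h import *
import pickle
w=cv2.imread('pics/w19.png'); cal=pickle.load(open('c19.pkl','rb')); m=wood(w)
print('top rows',[(y,(np.where(m[y,200:400])[0][[0,-1]]+200).tolist()) for y in range(108,118) if m[y,200:400].any()])
print('jump',[(y,int(np.where(m[y,200:330])[0][0]+200),int(np.where(m[y,330:400])[0][-1]+330)) for y in range(140,154)])
for x in(288,322,355): print(x,[(y,w[y,x].tolist()) for y in range(294,322,2)])
def pr(P): return proj('wrist',O2+np.array(P)@D2.T,cal).round(1).tolist()
for g in(0,-.002,-.004): print(g,'back rim',pr([[g,0,.108]]),'front',pr([[g-.12,0,.108]]),'back lid',pr([[g-.004,0,.12]]),'backstop top',pr([[0,0,.110]]))
```

```text
top rows [(111, [296, 346]), (112, [295, 349]), (113, [283, 360]), (114, [283, 361]), (115, [283, 361]), (116, [283, 361]), (117, [283, 361])]
jump [(140, 283, 360), (141, 283, 360), (142, 283, 360), (143, 283, 360), (144, 283, 360), (145, 283, 360), (146, 277, 365), (147, 275, 369), (148, 275, 369), (149, 275, 369), (150, 275, 369), (151, 275, 369), (152, 275, 369), (153, 275, 369)]
288 [(294, [121, 163, 184]), (296, [121, 162, 184]), (298, [121, 163, 184]), (300, [122, 163, 184]), (302, [122, 164, 185]), (304, [123, 165, 188]), (306, [108, 145, 161]), (308, [92, 120, 71]), (310, [77, 104, 60]), (312, [71, 84, 72]), (314, [86, 92, 96]), (316, [86, 93, 95]), (318, [90, 96, 98]), (320, [86, 93, 96])]
322 [(294, [110, 149, 183]), (296, [64, 92, 127]), (298, [113, 151, 185]), (300, [108, 146, 180]), (302, [110, 148, 181]), (304, [109, 148, 183]), (306, [101, 137, 167]), (308, [94, 121, 71]), (310, [81, 107, 61]), (312, [62, 77, 56]), (314, [88, 94, 98]), (316, [85, 92, 95]), (318, [85, 92, 95]), (320, [84, 92, 94])]
355 [(294, [121, 163, 177]), (296, [124, 167, 180]), (298, [130, 174, 185]), (300, [129, 171, 184]), (302, [129, 172, 184]), (304, [130, 174, 186]), (306, [110, 150, 159]), (308, [90, 120, 70]), (310, [83, 110, 65]), (312, [63, 74, 60]), (314, [86, 93, 97]), (316, [85, 90, 94]), (318, [85, 91, 95]), (320, [85, 93, 96])]
0 back rim [[320.7, 304.7]] front [[320.6, 150.1]] back lid [[320.6, 307.0]] backstop top [[320.7, 305.8]]
-0.002 back rim [[320.7, 302.4]] front [[320.6, 147.3]] back lid [[320.6, 304.7]] backstop top [[320.7, 305.8]]
-0.004 back rim [[320.7, 300.1]] front [[320.6, 144.5]] back lid [[320.6, 302.4]] backstop top [[320.7, 305.8]]
```

Numbers only from here, as the viewing limit is reached. The short box is parallel and centred on the long one to ≈0.3 mm, but its front edge suggests ~1–2 mm of slack from the backstop since I eased off. I'll regrip, press it lightly home and release without backing off.

Request:
{"method": "carry_out", "body": {
  "plan": [0,0,0.6,0,0,0,0,0,0.8,0,0,0,0,0,0.8,0,0,0,0,0,0.8,0,0,0,0,0,0.6,0,0,0,0,0,0.3,0,0,0,0,0,0.05,0,0,0,0,0,0,0,0,0]
}}

```text
clock: 34.78
eef_pos: [0.5805, 0.2347, 0.082]
tcp_rot: [0.076, 0.989, 0.01, -0.13]
ft_force: [0.1, -0.1, 0.7]
grip_width: 1.001
```

Request:
{"method": "carry_out", "body": {
  "plan": [0,0,0,0,0,0,0,0,0,0,0,0,0,0,0,0,0,0,0,0,0,0,0,0,0,0,0,0,0,0,0,0,0,0,0,0,0,0,0,0,0,0,0,0,0,0,0,0],
  "jaw": 1,
  "squeeze": 30
}}

```text
clock: 35.45
eef_pos: [0.5825, 0.2351, 0.0842]
tcp_rot: [0.076, 0.989, 0.011, -0.128]
ft_force: [1.9, -0.5, 6.0]
grip_width: 0.793
```

```bash
python3 -c "
from h import *
chk()"
```

```text
t 35.45 tcp [0.5825 0.2351 0.0842] yaw 171.19 F [ 1.9467 -0.5149  5.9557] w 0.793
F deck [ 0.3929 -0.211   6.2711] box mm [-62.8413   1.1143  89.6258] rot err [ 0.1258  0.2543 -0.0135]
```

Request:
{"method": "carry_out", "body": {
  "plan": [-0.02,0,0,0,0,0,-0.02,0,0,0,0,0,0,0,0,0,0,0,0,0,0,0,0,0,0,0,0,0,0,0,0,0,0,0,0,0,0,0,0,0,0,0,0,0,0,0,0,0]
}}

```text
clock: 36.12
eef_pos: [0.5825, 0.2351, 0.0842]
tcp_rot: [0.076, 0.989, 0.011, -0.129]
ft_force: [-3.0, -1.3, 10.4]
grip_width: 0.791
```

```bash
python3 -c "
from h import *
chk()"
```

```text
t 36.12 tcp [0.5825 0.2351 0.0842] yaw 171.22 F [-2.9782 -1.2563 10.3878] w 0.791
F deck [-5.3458 -1.6971  9.3219] box mm [-62.7862   1.2143  89.6119] rot err [0.0682 0.1004 0.019 ]
```

Request:
{"method": "carry_out", "body": {
  "plan": [0,0,-0.05,0,0,0,0,0,0,0,0,0,-0.02,0,0,0,0,0,-0.02,0,0,0,0,0,0,0,0,0,0,0,0,0,0,0,0,0,0,0,0,0,0,0,0,0,0,0,0,0]
}}

```text
clock: 36.78
eef_pos: [0.5826, 0.2348, 0.0843]
tcp_rot: [0.075, 0.988, 0.01, -0.131]
ft_force: [-8.1, -0.9, 7.9]
grip_width: 0.79
```

```bash
python3 -c "
from h import *
chk()"
```

```text
t 36.78 tcp [0.5826 0.2348 0.0843] yaw 171.27 F [-8.122  -0.8504  7.8626] w 0.79
F deck [-9.6623 -2.083   5.551 ] box mm [-62.4519   0.9953  89.7704] rot err [-0.0202 -0.1078  0.0722]
```

It stops dead at the same place as the first contact (−9.7 N with no more travel), so the back end is against the stop. Releasing, retracting and clearing off.

Request:
{"method": "carry_out", "body": {
  "plan": [0,0,0,0,0,0,0,0,0,0,0,0,0,0,0,0,0,0,0,0,0,0,0,0,0,0,0,0,0,0,0,0,0,0,0,0,0,0,0,0,0,0,0,0,0,0,0,0],
  "jaw": -1
}}

```text
clock: 37.45
eef_pos: [0.5846, 0.2342, 0.0835]
tcp_rot: [0.076, 0.989, 0.01, -0.129]
ft_force: [-0.2, 0.4, 0.6]
grip_width: 0.998
```

Request:
{"method": "carry_out", "body": {
  "plan": [0,0,-0.3,0,0,0,0,0,-0.6,0,0,0,0,0,-0.8,0,0,0,0,0,-0.9,0,0,0,0,0,-0.8,0,0,0,0,0,-0.6,0,0,0,0,0,0,0,0,0,0,0,0,0,0,0]
}}

```text
clock: 38.12
eef_pos: [0.6264, 0.2282, 0.2407]
tcp_rot: [0.076, 0.989, 0.011, -0.128]
ft_force: [0.4, 0.3, -1.0]
grip_width: 0.995
```

Run:
```python
from h import *
chk(); cal=manip.get_calibration('wrist'); w=manip.snapshot('wrist'); cv2.imwrite('pics/w20.png',w); m=wood(w)
P=lambda P: proj('wrist',O2+np.array(P)@D2.T,cal).round(1).tolist()
print('pred s front',P([[-.12,.034,.108],[-.12,-.034,.108]]),'s back',P([[0,.034,.108],[0,-.034,.108]]),'l front',P([[-.15,.034,.048],[-.15,-.034,.048]]),'lid back',P([[-.004,0,.12]]))
for y in [*range(110,118,2),*range(142,154),200,250,290,*range(300,312,2)]:
    r=np.where(m[y,200:400])[0]+200
    if len(r): print(y,r[0],r[-1],end='; ')
# rim/lid border of s: vertical brightness profile at front
g=cv2.cvtColor(w,cv2.COLOR_BGR2GRAY); print('\nprofile',g[140:175,322].tolist()); print('row 220 L',g[220,268:300].tolist(),'R',g[220,345:375].tolist())
# bystanders: change top image start/now
t=manip.snapshot('top'); cv2.imwrite('pics/t20.png',t); t0=cv2.imread('pics/top0.png')
for n,lo,hi in(('tape',(22,120,120),(34,255,255)),('jar',(5,170,120),(14,255,255)),('red',(0,180,120),(4,255,255))):
    for i in(t0,t):
        k=cv2.inRange(cv2.cvtColor(i,cv2.COLOR_BGR2HSV),lo,hi); k[:, :180]=0;k[:,340:]=0;k[:130]=0;k[265:]=0
        M=cv2.moments(k,True); print(n,round(M['m10']/M['m00'],1),round(M['m01']/M['m00'],1),int(M['m00']))
d=cv2.absdiff(t0,t).max(2); print('loupe diff',d[290:312,235:266].mean(),'tile diff',d[210:252,424:468].mean())
```

```text
t 38.12 tcp [0.6264 0.2282 0.2407] yaw 171.2 F [ 0.3845  0.3162 -0.97  ] w 0.995
F deck [ 0.5714  0.3713 -0.8511] box mm [-60.4278   1.0539 252.275 ] rot err [0.164  0.2908 0.0043]
pred s front [[367.8, 145.9], [273.5, 145.9]] s back [[363.0, 298.6], [278.4, 298.6]] l front [[359.9, 109.4], [282.0, 109.4]] lid back [[320.6, 301.0]]
110 284 360; 112 283 360; 114 283 360; 116 283 360; 142 281 365; 143 275 368; 144 275 368; 145 275 368; 146 275 368; 147 275 368; 148 275 368; 149 275 368; 150 275 368; 151 275 368; 152 275 367; 153 276 368; 200 276 367; 250 278 366; 290 280 365; 300 287 363; 
profile [158, 141, 96, 153, 165, 163, 163, 163, 162, 161, 151, 139, 149, 164, 166, 166, 166, 165, 165, 165, 165, 167, 167, 146, 101, 125, 168, 167, 165, 165, 164, 165, 164, 165, 164]
row 220 L [35, 32, 32, 34, 33, 35, 31, 26, 62, 133, 161, 162, 160, 161, 158, 110, 145, 165, 167, 165, 166, 165, 163, 163, 163, 167, 170, 119, 100, 146, 166, 163] R [162, 163, 162, 162, 160, 160, 158, 161, 158, 132, 97, 154, 173, 168, 166, 166, 165, 165, 165, 165, 164, 149, 118, 141, 144, 145, 145, 144, 145, 145]
tape 285.4 179.8 393
tape 293.6 182.6 282
jar 277.2 244.7 209Traceback (most recent call last):
  File "<stdin>", line 15, in <module>
ZeroDivisionError: float division by zero
```

The short box sits square and parallel; its lid shows small play offsets. One last check of its pitch from the side while clearing the arm away.

Request:
{"method": "carry_out", "body": {
  "plan": [0,-0.5,0,0,0,0,0,-0.9,0,0,0,0,0,-0.9,0,0,0,0,0,-0.9,0,0,0,0,0,-0.8,0,0,0,0,0,-0.3,0,0,0,0,0,0,0,0,0,0,0,0,0,0,0,0]
}}

```text
clock: 38.88
eef_pos: [0.5982, 0.0576, 0.2372]
tcp_rot: [0.077, 0.988, 0.01, -0.13]
ft_force: [-0.0, 1.0, 0.4]
grip_width: 0.997
```

Run:
```python
from h import *
import pickle
st(); cal=manip.get_calibration('wrist'); pickle.dump(cal,open('c21.pkl','wb')); w=manip.snapshot('wrist'); cv2.imwrite('pics/w21.png',w); cv2.imwrite('pics/t21.png',manip.snapshot('top')); cv2.imwrite('pics/s21.png',manip.snapshot('scene'))
g=cv2.cvtColor(w,cv2.COLOR_BGR2GRAY).astype(np.float32)
# rectified side view: plane y=-.033 (box +/-), grid x,z deck, 0.5mm
Y=-.033
for x in(-.112,-.09,-.06,-.03,-.01):
    z=np.arange(.040,.130,.0005); P=O2+np.c_[np.full_like(z,x),np.full_like(z,Y),z]@D2.T
    px=proj('wrist',P,cal).astype(np.float32); v=cv2.remap(g,px[:,0].copy(),px[:,1].copy(),1)[:,0]
    gr=np.gradient(cv2.GaussianBlur(v[:,None],(1,5),0)[:,0]); ix=[i for i in range(1,len(z)-1) if abs(gr[i])>3.5 and abs(gr[i])>=abs(gr[i-1]) and abs(gr[i])>abs(gr[i+1])]
    print(x,px[0].round(),px[-1].round(),[(round(z[i]*1000,1),round(float(gr[i]),1)) for i in ix])
```

```text
t 38.88 tcp [0.5982 0.0576 0.2372] yaw 171.14 F [-0.0351  1.0038  0.4017] w 0.997
-0.112 [470. 158.] [515. 168.] [(np.float64(46.0), 6.3), (np.float64(58.0), -6.7), (np.float64(65.0), 4.2), (np.float64(106.5), 13.3), (np.float64(117.5), -9.2), (np.float64(128.5), 8.1)]
-0.09 [469. 181.] [513. 198.] [(np.float64(44.5), 6.4), (np.float64(57.0), -6.6), (np.float64(107.0), 18.3), (np.float64(117.5), -12.1), (np.float64(128.5), 5.5)]
-0.06 [466. 212.] [508. 237.] [(np.float64(45.5), 5.6), (np.float64(58.5), -6.4), (np.float64(70.5), -4.8), (np.float64(108.0), 14.0), (np.float64(119.5), -11.4)]
-0.03 [464. 241.] [503. 275.] [(np.float64(45.5), 4.6), (np.float64(58.5), -5.4), (np.float64(68.5), 3.7), (np.float64(71.5), -4.4), (np.float64(108.0), 13.8), (np.float64(119.0), -8.0), (np.float64(121.5), -6.8)]
-0.01 [461. 261.] [499. 298.] [(np.float64(44.0), 4.8), (np.float64(49.0), -3.9), (np.float64(58.0), -5.5), (np.float64(90.0), 3.9), (np.float64(104.5), 6.2), (np.float64(109.5), 13.1), (np.float64(121.5), -16.5)]
```

Run:
```python
from h import *
import pickle
def onback(n,px,cal,x):
    o,d=rays(n,px,cal); o=(o-O2)@D2; d=d@D2; return 1000*(o+d*((x-o[0])/d[:,0])[:,None])
print('lower knob',onback('scene',np.array([[246.7,292.3],[190+38/3,255+90/3],[190+150/3,255+42/3]]),None,0).round(1))
# rectify backstop plane from scene0: non-green blobs
im=cv2.imread('pics/scene0.png'); ys=np.arange(45,-64,-1)/1000; zs=np.arange(112,-2,-1)/1000
yy,zz=np.meshgrid(ys,zs); P=O2+np.c_[np.zeros(yy.size),yy.ravel(),zz.ravel()]@D2.T
p=proj('scene',P).astype(np.float32).reshape(*yy.shape,2); r=cv2.remap(im,p[...,0].copy(),p[...,1].copy(),1)
hsv=cv2.cvtColor(r,cv2.COLOR_BGR2HSV); k=((hsv[...,1]<90)).astype(np.uint8)
for j in range(2,112,4): print(int(zs[j]*1000),''.join('#' if k[j,i] else ('w' if hsv[j,i,0]<30 else '.') for i in range(0,109,2)))
# refine pitch: outline bottom gap (dark line between s bottom and lid l) in w21 colour near h 56-66 plane y=-.0335
w=cv2.imread('pics/w21.png'); cal=pickle.load(open('c21.pkl','rb')); g=cv2.cvtColor(w,6).astype(np.float32)
xs=np.arange(-.118,-.004,.001); z=np.arange(.095,.118,.0005)
E=[]
for x in xs:
    Pq=O2+np.c_[np.full_like(z,x),np.full_like(z,-.034),z]@D2.T; q=proj('wrist',Pq,cal).astype(np.float32)
    v=cv2.GaussianBlur(cv2.remap(g,q[:,0].copy(),q[:,1].copy(),1),(1,5),0)[:,0]; E.append(z[np.gradient(v).argmax()])
E=np.array(E)*1000; print('rim s edge',E[::6]); print(np.polyfit(xs*1000,E,1))
z=np.arange(.036,.053,.0005);F=[]; xl=np.arange(-.145,-.02,.001)
for x in xl:
    Pq=O2+np.c_[np.full_like(z,x),np.full_like(z,-.034),z]@D2.T; q=proj('wrist',Pq,cal).astype(np.float32)
    v=cv2.GaussianBlur(cv2.remap(g,q[:,0].copy(),q[:,1].copy(),1),(1,5),0)[:,0]; F.append(z[np.gradient(v).argmax()])
F=np.array(F)*1000; print('rim l edge',F[::8]); print(np.polyfit(xl*1000,F,1))
```

```text
lower knob [[  0.  -51.9  20. ]
 [  0.   32.8  79.7]
 [  0.  -50.5  78.3]]
110 #######################################################
106 ##..................................................###
102 ##...................................................##
98 ##..................................................###
94 ##..................................................###
90 ##...###.......................................###..###
86 ##..#####.....................................#########
82 ##..######...................................##########
78 ##...#####...................................#####..###
74 ##....###.....................................####..###
70 ##.....##.....................................###...###
66 ##..................................................###
62 ##..................................................###
58 ##..................................................###
54 ##..................................................###
50 ##....#################################.............###
46 ##...#wwwwwwwwwwwwwwwwwwwwwwwwww#wwwwwww##..........###
42 ##...#wwwwwwwwww
[... 187 characters left out ...]
wwwwwwwwwwwwwwwwwww##.....###
26 ##..##wwwwwwwwwwwwwwwwwwwwwwwwwwwwwwwwwwwwwwww####..###
22 ##..##wwwwwwwwwwwwwwwwwwwwwwwwwwwwwwwwwwwwwwwww########
18 ##..###wwwwwwwwwwwwwwwwwwwwwwwwwwwwwwwwwwwwwwwww#######
14 ##...#wwwwwwwwwwwwwwwwwwwwwwwwwwwwwwwwwwwwwwwwwww######
10 ##...#wwwwwwwwwwwwwwwwwwwwwwwww####wwwwwwwwwwwwwwww####
6 ##...#wwwwwwwwwwwwwwwwwwww##########wwwwwwwwwwwwwwww###
2 ##...#wwwwwwwwwwwwwwww##############wwwwwwwwwwwwwwwww##
rim s edge [108.  108.5 108.  108.5 108.5 109.  108.5 109.5 109.5 109.5 109.  109.5
 110.  110.5 110.5 110.5 110.5 110.5 111. ]
[  0.0286 111.2598]
rim l edge [47.5 48.  47.5 47.5 48.5 47.  48.5 47.  48.5 48.  47.  46.5 47.  47.5
 47.5 47. ]
[-0.0047 46.9819]
```

The side check shows the short box's back end hanging about 3 mm high (rim slope 1.6° against the long box), evidently caught on the backstop while I lowered it. Mending: regrip, draw it 4 mm forward, let it drop flat, regrip and push it home level.

Request:
{"method": "carry_out", "body": {
  "plan": [0,0.5,0,0,0,0,0,0.9,0,0,0,0,0,0.9,0,0,0,0,0,0.9,0,0,0,0,0,0.8,0,0,0,0,0,0.3,0,0,0,0,0,0,0,0,0,0,0,0,0,0,0,0]
}}

```text
clock: 39.7
eef_pos: [0.6246, 0.2292, 0.2377]
tcp_rot: [0.075, 0.989, 0.01, -0.13]
ft_force: [-0.1, -0.1, 0.4]
grip_width: 0.997
```

```bash
python3 -c "
from h import *
chk()"
```

```text
t 39.7 tcp [0.6246 0.2292 0.2377] yaw 171.37 F [-0.111  -0.0929  0.4495] w 0.997
F deck [-0.2086 -0.1088  0.4095] box mm [-61.3322   1.8226 248.8768] rot err [-0.0179  0.0389  0.1607]
```

Request:
{"method": "carry_out", "body": {
  "plan": [0,0,0.6,0,0,0,0,0,0.8,0,0,0,0,0,0.8,0,0,0,0,0,0.8,0,0,0,0,0,0.6,0,0,0,0,0,0.3,0,0,0,0,0,0.05,0,0,0,0,0,0,0,0,0]
}}

```text
clock: 40.37
eef_pos: [0.5855, 0.233, 0.0857]
tcp_rot: [0.077, 0.989, 0.01, -0.129]
ft_force: [-0.6, 0.1, 0.7]
grip_width: 0.999
```

Request:
{"method": "carry_out", "body": {
  "plan": [0,0,0,0,0,0,0,0,0,0,0,0,0,0,0,0,0,0,0,0,0,0,0,0,0,0,0,0,0,0,0,0,0,0,0,0,0,0,0,0,0,0,0,0,0,0,0,0],
  "jaw": 1,
  "squeeze": 30
}}

```text
clock: 41.03
eef_pos: [0.5868, 0.2342, 0.0875]
tcp_rot: [0.076, 0.989, 0.011, -0.128]
ft_force: [0.5, -1.8, 6.3]
grip_width: 0.792
```

Request:
{"method": "carry_out", "body": {
  "plan": [0,0,-0.04,0,0,0,0.03,0,-0.02,0,0,0,0.03,0,0,0,0,0,0.03,0,0,0,0,0,0.02,0,0,0,0,0,0,0,0,0,0,0,0,0,0,0,0,0,0,0,0,0,0,0]
}}

```text
clock: 41.7
eef_pos: [0.5814, 0.2349, 0.089]
tcp_rot: [0.076, 0.989, 0.01, -0.129]
ft_force: [0.8, -0.4, -1.2]
grip_width: 0.789
```

```bash
python3 -c "
from h import *
chk()"
```

```text
t 41.7 tcp [0.5814 0.2349 0.089 ] yaw 171.21 F [ 0.8137 -0.3964 -1.1867] w 0.789
F deck [ 1.1424 -0.2672 -0.9224] box mm [-64.9976   0.8012  93.9628] rot err [0.0437 0.0757 0.0126]
```

Request:
{"method": "carry_out", "body": {
  "plan": [0,0,0,0,0,0,0,0,0,0,0,0,0,0,0,0,0,0,0,0,0,0,0,0,0,0,0,0,0,0,0,0,0,0,0,0,0,0,0,0,0,0,0,0,0,0,0,0],
  "jaw": -1
}}

```text
clock: 42.37
eef_pos: [0.5814, 0.2347, 0.0889]
tcp_rot: [0.076, 0.989, 0.01, -0.129]
ft_force: [-0.5, 0.7, 0.2]
grip_width: 0.999
```

Request:
{"method": "carry_out", "body": {
  "plan": [0,0,0,0,0,0,0,0,0,0,0,0,0,0,0,0,0,0,0,0,0,0,0,0,0,0,0,0,0,0,0,0,0,0,0,0,0,0,0,0,0,0,0,0,0,0,0,0],
  "jaw": 1,
  "squeeze": 20
}}

```text
clock: 43.03
eef_pos: [0.5815, 0.2347, 0.089]
tcp_rot: [0.076, 0.989, 0.01, -0.129]
ft_force: [0.5, -0.6, 1.9]
grip_width: 0.793
```

```bash
python3 -c "
from h import *
chk()"
```

```text
t 43.03 tcp [0.5815 0.2347 0.089 ] yaw 171.2 F [ 0.5424 -0.6299  1.9442] w 0.793
F deck [ 0.1076 -0.5395  2.0416] box mm [-64.891    0.6897  94.0335] rot err [0.0417 0.0855 0.0005]
```

Request:
{"method": "carry_out", "body": {
  "plan": [-0.02,0,0,0,0,0,-0.03,0,0,0,0,0,-0.03,0,0,0,0,0,-0.02,0,0,0,0,0,0,0,0,0,0,0,0,0,0,0,0,0,0,0,0,0,0,0,0,0,0,0,0,0]
}}

```text
clock: 43.7
eef_pos: [0.5853, 0.2345, 0.0881]
tcp_rot: [0.076, 0.989, 0.011, -0.129]
ft_force: [-2.5, 0.5, 4.6]
grip_width: 0.79
```

```bash
python3 -c "
from h import *
chk()"
```

```text
t 43.7 tcp [0.5853 0.2345 0.0881] yaw 171.22 F [-2.4696  0.4662  4.6336] w 0.79
F deck [-3.6256  0.0829  3.8255] box mm [-60.9936   1.0064  94.109 ] rot err [0.0642 0.0845 0.0171]
```

Request:
{"method": "carry_out", "body": {
  "plan": [-0.03,0,0,0,0,0,-0.02,0,0,0,0,0,0,0,0,0,0,0,0,0,0,0,0,0,0,0,0,0,0,0,0,0,0,0,0,0,0,0,0,0,0,0,0,0,0,0,0,0]
}}

```text
clock: 44.37
eef_pos: [0.5867, 0.2343, 0.0877]
tcp_rot: [0.076, 0.989, 0.01, -0.13]
ft_force: [-3.1, 0.8, 6.6]
grip_width: 0.795
```

```bash
python3 -c "
from h import *
chk()"
```

```text
t 44.37 tcp [0.5867 0.2343 0.0877] yaw 171.23 F [-3.1424  0.8257  6.6466] w 0.795
F deck [-4.8418  0.3352  5.5837] box mm [-59.4231   1.0192  94.1164] rot err [0.0446 0.0432 0.0333]
```

Request:
{"method": "carry_out", "body": {
  "plan": [-0.03,0,-0.02,0,0,0,-0.02,0,0,0,0,0,0,0,0,0,0,0,0,0,0,0,0,0,0,0,0,0,0,0,0,0,0,0,0,0,0,0,0,0,0,0,0,0,0,0,0,0]
}}

```text
clock: 45.03
eef_pos: [0.587, 0.2341, 0.0877]
tcp_rot: [0.075, 0.988, 0.01, -0.131]
ft_force: [-7.6, -0.5, 7.5]
grip_width: 0.796
```

```bash
python3 -c "
from h import *
chk()"
```

```text
t 45.03 tcp [0.587  0.2341 0.0877] yaw 171.3 F [-7.6057 -0.5338  7.4759] w 0.796
F deck [-9.1161 -1.6911  5.2969] box mm [-59.0645   0.977   94.192 ] rot err [-0.0358 -0.1476  0.0984]
```

Contact again, with no further travel. Release, retract, and repeat the side check.

Request:
{"method": "carry_out", "body": {
  "plan": [0,0,0,0,0,0,0,0,0,0,0,0,0,0,0,0,0,0,0,0,0,0,0,0,0,0,0,0,0,0,0,0,0,0,0,0,0,0,0,0,0,0,0,0,0,0,0,0],
  "jaw": -1
}}

```text
clock: 45.7
eef_pos: [0.5893, 0.2335, 0.0876]
tcp_rot: [0.076, 0.989, 0.01, -0.129]
ft_force: [-0.7, -0.1, 0.1]
grip_width: 0.998
```

Request:
{"method": "carry_out", "body": {
  "plan": [0,0,-0.3,0,0,0,0,0,-0.6,0,0,0,0,0,-0.8,0,0,0,0,0,-0.9,0,0,0,0,0,-0.8,0,0,0,0,0,-0.6,0,0,0,0,0,0,0,0,0,0,0,0,0,0,0]
}}

```text
clock: 46.37
eef_pos: [0.6312, 0.2275, 0.2447]
tcp_rot: [0.076, 0.989, 0.011, -0.128]
ft_force: [-0.3, -0.1, -0.3]
grip_width: 1.001
```

```bash
cat >> h.py <<'E'
def edge(w,cal,xs,z0,z1,y=-.034):
    g=cv2.cvtColor(w,6).astype(np.float32); z=np.arange(z0,z1,.0005); E=[]
    for x in xs:
        q=proj('wrist',O2+np.c_[np.full_like(z,x),np.full_like(z,y),z]@D2.T,cal).astype(np.float32)
        v=cv2.GaussianBlur(cv2.remap(g,q[:,0].copy(),q[:,1].copy(),1),(1,5),0)[:,0]; E.append(z[np.gradient(v).argmax()])
    E=np.array(E)*1000; p=np.polyfit(np.array(xs)*1000,E,1); print('edge',E[::8],'slope,at x=0',p)
def side(w,cal):
    edge(w,cal,np.arange(-.115,-.006,.001),.095,.118); edge(w,cal,np.arange(-.145,-.02,.001),.036,.053)
E
python3 - <<'E'
from h import *
chk(); cal=manip.get_calibration('wrist'); w=manip.snapshot('wrist'); cv2.imwrite('pics/w22.png',w); m=wood(w)
P=lambda P: proj('wrist',O2+np.array(P)@D2.T,cal).round(1).tolist()
print('pred s front',P([[-.12,.034,.108],[-.12,-.034,.108]]),'s back',P([[0,.034,.108],[0,-.034,.108]]),'l front',P([[-.15,.034,.048],[-.15,-.034,.048]]),'lid back',P([[-.004,0,.12]]))
for y in [*range(98,118,2),*range(130,152,1),200,250,280,*range(284,312,2)]:
    r=np.where(m[y,200:400])[0]+200
    if len(r): print(y,r[0],r[-1],end='; ')
E
```

```text
t 46.37 tcp [0.6312 0.2275 0.2447] yaw 171.2 F [-0.3495 -0.083  -0.2995] w 1.001
F deck [-0.2439 -0.1355 -0.3755] box mm [-56.8474   1.072  257.4516] rot err [0.1637 0.2883 0.0052]
pred s front [[367.0, 140.8], [274.4, 140.8]] s back [[362.6, 291.9], [278.9, 291.8]] l front [[359.3, 105.8], [282.6, 105.8]] lid back [[320.7, 293.9]]
106 284 359; 108 284 359; 110 284 359; 112 284 359; 114 284 359; 116 284 359; 130 284 359; 131 284 359; 132 284 359; 133 284 359; 134 284 359; 135 284 359; 136 284 359; 137 284 360; 138 276 366; 139 275 367; 140 275 367; 141 276 367; 142 276 367; 143 276 367; 144 276 366; 145 276 366; 146 276 366; 147 276 366; 148 276 366; 149 276 367; 150 276 367; 151 276 367; 200 277 366; 250 278 365; 280 280 364; 284 280 364; 286 280 364; 288 280 364; 290 281 364; 292 287 364; 294 289 360; 310 394 394;
```

Request:
{"method": "carry_out", "body": {
  "plan": [0,-0.5,0,0,0,0,0,-0.9,0,0,0,0,0,-0.9,0,0,0,0,0,-0.9,0,0,0,0,0,-0.8,0,0,0,0,0,-0.3,0,0,0,0,0,0,0,0,0,0,0,0,0,0,0,0]
}}

```text
clock: 47.08
eef_pos: [0.603, 0.0568, 0.2414]
tcp_rot: [0.077, 0.988, 0.01, -0.13]
ft_force: [0.9, 0.4, -0.0]
grip_width: 1.001
```

Run:
```python
from h import *
import pickle
st(); cal=manip.get_calibration('wrist'); pickle.dump(cal,open('c23.pkl','wb')); w=manip.snapshot('wrist'); cv2.imwrite('pics/w23.png',w); side(w,cal)
```

```text
t 47.08 tcp [0.603  0.0568 0.2414] yaw 171.14 F [ 0.867   0.4416 -0.0331] w 1.001
edge [107.5 108.  108.  108.  109.  109.  109.  109.  109.5 109.5 110.  110.5
 111.  112. ] slope,at x=0 [  0.0352 111.5266]
edge [47.5 48.  46.5 47.5 48.  47.  48.  46.5 47.  47.  48.  47.5 47.5 47.
 46.5 48. ] slope,at x=0 [-0.0066 46.8645]
```

Still reads ~1.5° back-high. A direct test and cure: close the fingers, touch the short lid near its back end and press lightly.

```bash
cat >> h.py <<'E'
T=lambda x,z: O2+D2@[x,.001,z]-Rt2@[0,0,-.028]
def tip():
    s,p,R=tool(); print('tip deck mm',1000*(D2.T@(p+R@[0,0,-.028]-O2)),'F deck',D2.T@s['ft_force'])
E
python3 - <<'E'
from h import *
a=row(T(-.028,.165),Rt2,5); row(T(-.028,.128),Rt2,1,start=a); print(a[0])
E
```

```text
N 5 row [-0.15, 0.86, 0.36, 0.0, -0.0, 0.0] total mm [-30.8 171.   72.8]
N 1 row [0.0, -0.0, 0.93, 0.0, 0.0, 0.0] total mm [ 0. -0. 37.]
[0.6398 0.226  0.1636]
```

Request:
{"method": "carry_out", "body": {
  "plan": [-0.15,0.86,0.36,0,0,0,-0.15,0.86,0.36,0,0,0,-0.15,0.86,0.36,0,0,0,-0.15,0.86,0.36,0,0,0,-0.15,0.86,0.36,0,0,0,0,0,0,0,0,0,0,0,0,0,0,0,0,0,0,0,0,0],
  "jaw": 1
}}

```text
clock: 47.8
eef_pos: [0.6395, 0.2275, 0.1645]
tcp_rot: [0.075, 0.989, 0.01, -0.13]
ft_force: [-0.5, -0.2, -0.3]
grip_width: -0.005
```

Request:
{"method": "carry_out", "body": {
  "plan": [0,0,0.3,0,0,0,0,0,0.3,0,0,0,0,0,0.2,0,0,0,0,0,0.1,0,0,0,0,0,0,0,0,0,0,0,0,0,0,0,0,0,0,0,0,0,0,0,0,0,0,0]
}}

```text
clock: 48.47
eef_pos: [0.6316, 0.2271, 0.1308]
tcp_rot: [0.076, 0.989, 0.011, -0.129]
ft_force: [-0.1, 0.4, -0.5]
grip_width: 0.0
```

```bash
python3 -c "
from h import *
tip()"
```

```text
tip deck mm [-27.519    0.8163 131.2034] F deck [-0.0231  0.3548 -0.5319]
```

Request:
{"method": "carry_out", "body": {
  "plan": [0,0,0.04,0,0,0,0,0,0.03,0,0,0,0,0,0,0,0,0,0,0,0,0,0,0,0,0,0,0,0,0,0,0,0,0,0,0,0,0,0,0,0,0,0,0,0,0,0,0]
}}

```text
clock: 49.13
eef_pos: [0.6305, 0.2271, 0.1275]
tcp_rot: [0.076, 0.989, 0.01, -0.129]
ft_force: [0.3, -0.1, -0.1]
grip_width: 0.002
```

```bash
python3 -c "
from h import *
tip()"
```

```text
tip deck mm [-27.7299   0.664  127.7295] F deck [ 0.3064 -0.1002 -0.0158]
```

Request:
{"method": "carry_out", "body": {
  "plan": [0,0,0.04,0,0,0,0,0,0.02,0,0,0,0,0,0.02,0,0,0,0,0,0,0,0,0,0,0,0,0,0,0,0,0,0,0,0,0,0,0,0,0,0,0,0,0,0,0,0,0]
}}

```text
clock: 49.8
eef_pos: [0.6296, 0.2273, 0.1244]
tcp_rot: [0.076, 0.989, 0.01, -0.129]
ft_force: [0.1, 0.0, 0.6]
grip_width: -0.002
```

```bash
python3 -c "
from h import *
tip()"
```

```text
tip deck mm [-27.7509   0.6741 124.5253] F deck [-0.0543  0.0183  0.5907]
```

Request:
{"method": "carry_out", "body": {
  "plan": [0,0,0.03,0,0,0,0,0,0.02,0,0,0,0,0,0,0,0,0,0,0,0,0,0,0,0,0,0,0,0,0,0,0,0,0,0,0,0,0,0,0,0,0,0,0,0,0,0,0]
}}

```text
clock: 50.47
eef_pos: [0.6293, 0.2274, 0.1227]
tcp_rot: [0.076, 0.989, 0.01, -0.129]
ft_force: [0.6, 0.0, 3.4]
grip_width: -0.0
```

```bash
python3 -c "
from h import *
tip()"
```

```text
tip deck mm [-27.6838   0.761  122.727 ] F deck [-0.3322  0.1352  3.4491]
```

Request:
{"method": "carry_out", "body": {
  "plan": [0,0,0.03,0,0,0,0,0,0.03,0,0,0,0,0,0,0,0,0,0,0,0,0,0,0,0,0,0,0,0,0,0,0,0,0,0,0,0,0,0,0,0,0,0,0,0,0,0,0]
}}

```text
clock: 51.13
eef_pos: [0.6295, 0.2277, 0.1224]
tcp_rot: [0.076, 0.989, 0.011, -0.128]
ft_force: [-0.5, -1.6, 13.1]
grip_width: -0.001
```

```bash
python3 -c "
from h import *
tip()"
```

```text
tip deck mm [-27.523    1.032  122.5167] F deck [-3.6586 -1.6343 12.6319]
```

Request:
{"method": "carry_out", "body": {
  "plan": [0,0,-0.2,0,0,0,0.35,0,-0.15,0,0,0,0.5,0,0,0,0,0,0.5,0,0,0,0,0,0.35,0,0,0,0,0,0,0,0.13,0,0,0,0,0,0.08,0,0,0,0,0,0,0,0,0]
}}

```text
clock: 51.8
eef_pos: [0.5646, 0.2364, 0.1419]
tcp_rot: [0.076, 0.989, 0.01, -0.13]
ft_force: [-0.9, -0.2, -1.2]
grip_width: 0.004
```

```bash
python3 -c "
from h import *
tip()"
```

```text
tip deck mm [-95.6334  -0.1753 124.4022] F deck [-0.5602 -0.3356 -1.3462]
```

Request:
{"method": "carry_out", "body": {
  "plan": [0,0,0.04,0,0,0,0,0,0.02,0,0,0,0,0,0,0,0,0,0,0,0,0,0,0,0,0,0,0,0,0,0,0,0,0,0,0,0,0,0,0,0,0,0,0,0,0,0,0]
}}

```text
clock: 52.47
eef_pos: [0.5644, 0.2374, 0.1408]
tcp_rot: [0.076, 0.989, 0.01, -0.129]
ft_force: [-0.7, 1.0, -0.7]
grip_width: -0.0
```

```bash
python3 -c "
from h import *
tip()"
```

```text
tip deck mm [-95.713    0.6826 123.2386] F deck [-0.5706  0.8398 -0.9288]
```

Request:
{"method": "carry_out", "body": {
  "plan": [0,0,0.03,0,0,0,0,0,0.02,0,0,0,0,0,0,0,0,0,0,0,0,0,0,0,0,0,0,0,0,0,0,0,0,0,0,0,0,0,0,0,0,0,0,0,0,0,0,0]
}}

```text
clock: 53.13
eef_pos: [0.5639, 0.2375, 0.1388]
tcp_rot: [0.076, 0.989, 0.01, -0.129]
ft_force: [0.8, 0.6, 0.6]
grip_width: 0.0
```

```bash
python3 -c "
from h import *
tip()"
```

```text
tip deck mm [-95.75     0.689  121.1961] F deck [0.5723 0.6755 0.7455]
```

Request:
{"method": "carry_out", "body": {
  "plan": [0,0,0.02,0,0,0,0,0,0.02,0,0,0,0,0,0,0,0,0,0,0,0,0,0,0,0,0,0,0,0,0,0,0,0,0,0,0,0,0,0,0,0,0,0,0,0,0,0,0]
}}

```text
clock: 53.8
eef_pos: [0.564, 0.2376, 0.1386]
tcp_rot: [0.076, 0.989, 0.01, -0.129]
ft_force: [-1.5, -1.5, 7.9]
grip_width: -0.001
```

```bash
python3 -c "
from h import *
tip()"
```

```text
tip deck mm [-95.6754   0.8186 121.0084] F deck [-3.2731 -1.749   7.2567]
```

Run:
```python
from h import *
import pickle
w=cv2.imread('pics/w23.png'); cal=pickle.load(open('c23.pkl','rb')); g=cv2.cvtColor(w,6).astype(np.float32)
z=np.arange(.044,.080,.0015); print('z',(z*1000).round(1).tolist())
for x in np.arange(-.140,0,.012):
    a=0
    for dx in np.arange(-.004,.0041,.001):
        q=proj('wrist',O2+np.c_[np.full_like(z,x+dx),np.full_like(z,-.034),z]@D2.T,cal).astype(np.float32); a=a+cv2.remap(g,q[:,0].copy(),q[:,1].copy(),1)[:,0]/9
    print(round(x*1000),a.round().astype(int).tolist())
# scene camera: +y face of s: rim edge slope (y=+.034)
s=cv2.cvtColor(cv2.imread('pics/s21.png'),6).astype(np.float32)
for nm,z0,z1,xs in(('s rim',.098,.118,np.arange(-.115,-.01,.003)),('l rim',.040,.055,np.arange(-.145,-.01,.003))):
    zz=np.arange(z0,z1,.0005); E=[]
    for x in xs:
        q=proj('scene',O2+np.c_[np.full_like(zz,x),np.full_like(zz,.035),zz]@D2.T).astype(np.float32); v=cv2.remap(s,q[:,0].copy(),q[:,1].copy(),1)[:,0]; E.append(1000*zz[np.gradient(v).argmax()])
    print(nm,np.round(E[::4],1),np.polyfit(xs*1000,E,1))
```

```text
z [44.0, 45.5, 47.0, 48.5, 50.0, 51.5, 53.0, 54.5, 56.0, 57.5, 59.0, 60.5, 62.0, 63.5, 65.0, 66.5, 68.0, 69.5, 71.0, 72.5, 74.0, 75.5, 77.0, 78.5, 80.0]
-140 [67, 80, 98, 135, 157, 166, 163, 158, 149, 139, 128, 111, 103, 102, 103, 107, 115, 140, 159, 168, 170, 171, 170, 169, 168]
-128 [71, 78, 110, 140, 166, 168, 163, 148, 128, 112, 93, 79, 71, 70, 71, 73, 96, 125, 157, 170, 176, 175, 174, 174, 174]
-116 [70, 79, 95, 121, 138, 149, 152, 144, 127, 113, 97, 79, 66, 57, 52, 52, 56, 60, 66, 72, 73, 72, 70, 66, 59]
-104 [71, 74, 89, 103, 113, 117, 116, 114, 112, 110, 98, 81, 70, 66, 67, 73, 81, 88, 78, 71, 73, 75, 75, 75, 75]
-92 [70, 74, 87, 104, 116, 117, 116, 114, 113, 111, 101, 85, 70, 66, 66, 71, 80, 86, 81, 74, 72, 74, 75, 75, 75]
-80 [71, 78, 89, 103, 114, 117, 116, 114, 113, 111, 101, 87, 73, 68, 67, 68, 77, 84, 77, 72, 72, 74, 75, 76, 76]
-68 [71, 75, 86, 105, 116, 118, 116, 114, 113, 111, 105, 90, 73, 67, 67, 68, 74, 81, 82, 75, 69, 70, 74, 75, 76]
-56 [71, 76, 90, 106, 115, 117, 116, 115, 114, 114, 107, 89, 73, 67, 67, 67, 70, 79, 87, 78, 66, 66, 70, 74, 76]
-44 [71, 78, 91, 104, 113, 117, 116, 115, 114, 113, 106, 93, 79, 71, 68, 68, 70, 77, 87, 80, 68, 65, 67, 71, 75]
-32 [70, 77, 91, 104, 113, 117, 116, 115, 114, 113, 108, 96, 83, 73, 69, 68, 69, 75, 87, 86, 72, 65, 66, 68, 72]
-20 [70, 77, 91, 104, 113, 116, 116, 115, 115, 114, 109, 98, 84, 74, 70, 69, 70, 73, 84, 91, 79, 68, 65, 67, 70]
-8 [64, 73, 87, 100, 109, 113, 112, 111, 107, 104, 98, 88, 75, 71, 70, 69, 62, 56, 56, 58, 56, 60, 68, 73, 72]
s rim [104.  107.  106.5 108.5 110.  106.5 106.  108.  110.5] [  0.0196 109.0692]
l rim [45.  45.5 46.  44.  48.  49.  46.5 48.5 48.  52.  45.  44.5] [ 0.0022 47.1051]
```

The side profile explains it: the lid of the long box sits ~3 mm high at its back (its plug step is caught on the back rim, so it lies too far back), and the short box follows it. Its front 24 mm is exposed, so I'll grip it there with a vertical tool and draw it forward a few millimetres so it drops in.

Request:
{"method": "carry_out", "body": {
  "plan": [0,0,-0.6,0,0,0,0,0,-0.8,0,0,0,0,0,-0.6,0,0,0,0,0,0,0,0,0,0,0,0,0,0,0,0,0,0,0,0,0,0,0,0,0,0,0,0,0,0,0,0,0],
  "jaw": -1
}}

```text
clock: 54.47
eef_pos: [0.5829, 0.2339, 0.2132]
tcp_rot: [0.076, 0.988, 0.01, -0.131]
ft_force: [0.1, -0.4, 0.5]
grip_width: 1.001
```

Run:
```python
from h import *
Rv=Rtool(171.2,0); G=lambda x,h,up=0: O2+D2@[x,.001,h]+np.array([0,0,-.033+up])
tip(); a=row(G(-.138,.0535,.08),Rv,4); b=row(G(-.138,.0535),Rv,1,start=a); print(a[0],b[0]); row(G(-.1415,.0535),Rv,1,start=b)
```

```text
tip deck mm [-96.2633   0.1783 198.0735] F deck [ 0.0775 -0.3579  0.4996]
N 4 row [0.38, 0.01, 0.41, -0.0, -0.75, 0.0] total mm [53.8  0.9 71.2]
N 1 row [0.0, 0.0, 2.0, 0.0, 0.0, 0.0] total mm [ 0.  0. 80.]
[0.5134 0.2456 0.1584] [0.5134 0.2456 0.0784]
N 1 row [0.08, -0.0, -0.02, 0.0, 0.0, 0.0] total mm [ 3.4 -0.  -0.9]
```

Request:
{"method": "carry_out", "body": {
  "plan": [0.38,0.01,0.41,0,-0.75,0,0.38,0.01,0.41,0,-0.75,0,0.38,0.01,0.41,0,-0.75,0,0.38,0.01,0.41,0,-0.75,0,0,0,0.4,0,0,0,0,0,0.4,0,0,0,0,0,0.3,0,0,0,0,0,0,0,0,0]
}}

```text
clock: 55.13
eef_pos: [0.5128, 0.2454, 0.1129]
tcp_rot: [0.077, 0.997, -0.001, -0.001]
ft_force: [-0.4, -0.3, -0.1]
grip_width: 1.0
```

Run:
```python
from h import *
Rv=Rtool(171.2,0); G=lambda x,h,up=0: O2+D2@[x,.001,h]+np.array([0,0,-.033+up])
st(); row(G(-.138,.0535),Rv,1)
```

```text
t 55.13 tcp [0.5128 0.2454 0.1129] yaw 171.2 F [-0.3675 -0.2667 -0.1458] w 1.0
N 1 row [-0.02, 0.01, 0.86, -0.03, -0.03, -0.0] total mm [-0.7  0.3 34.5]
```

Request:
{"method": "carry_out", "body": {
  "plan": [-0.02,0,0.3,0,0,0,0,0,0.3,0,0,0,0,0,0.16,0,0,0,0,0,0.1,0,0,0,0,0,0,0,0,0,0,0,0,0,0,0,0,0,0,0,0,0,0,0,0,0,0,0]
}}

```text
clock: 55.8
eef_pos: [0.5158, 0.2469, 0.0819]
tcp_rot: [0.077, 0.997, 0.001, 0.001]
ft_force: [-0.2, 0.2, 0.2]
grip_width: 1.001
```

Request:
{"method": "carry_out", "body": {
  "plan": [0,0,0,0,0,0,0,0,0,0,0,0,0,0,0,0,0,0,0,0,0,0,0,0,0,0,0,0,0,0,0,0,0,0,0,0,0,0,0,0,0,0,0,0,0,0,0,0],
  "jaw": 1,
  "squeeze": 40
}}

```text
clock: 56.47
eef_pos: [0.5155, 0.2467, 0.0823]
tcp_rot: [0.077, 0.997, 0.0, 0.001]
ft_force: [-2.8, -1.8, 7.0]
grip_width: 0.67
```

```bash
python3 -c "
from h import *
tip()"
```

```text
tip deck mm [-135.9373    2.4045   52.9111] F deck [-4.2661 -2.2469  6.1318]
```

Request:
{"method": "carry_out", "body": {
  "plan": [0.03,0,-0.01,0,0,0,0.03,0,-0.01,0,0,0,0.03,0,-0.01,0,0,0,0,0,0,0,0,0,0,0,0,0,0,0,0,0,0,0,0,0,0,0,0,0,0,0,0,0,0,0,0,0]
}}

```text
clock: 57.13
eef_pos: [0.5129, 0.2471, 0.0831]
tcp_rot: [0.077, 0.997, 0.001, 0.002]
ft_force: [4.9, -0.5, 3.5]
grip_width: 0.672
```

```bash
python3 -c "
from h import *
tip();st()"
```

```text
tip deck mm [-138.6964    2.4486   53.0181] F deck [3.8575 0.2102 4.6319]
t 57.13 tcp [0.5129 0.2471 0.0831] yaw 171.17 F [ 4.8991 -0.5457  3.4756] w 0.672
```

Request:
{"method": "carry_out", "body": {
  "plan": [0,0,0,0,0,0,0,0,0,0,0,0,0,0,0,0,0,0,0,0,0,0,0,0,0,0,-0.3,0,0,0,0,0,-0.7,0,0,0,0,0,-0.9,0,0,0,0,0,-0.8,0,0,0],
  "jaw": -1
}}

```text
clock: 57.8
eef_pos: [0.511, 0.2473, 0.1926]
tcp_rot: [0.076, 0.997, 0.0, 0.0]
ft_force: [1.1, -0.2, 0.4]
grip_width: 0.999
```

Run:
```python
from h import *
st(); cal=manip.get_calibration('wrist'); w=manip.snapshot('wrist'); cv2.imwrite('pics/w24.png',w); m=wood(w)
P=lambda P: proj('wrist',O2+np.array(P)@D2.T,cal).round(1).tolist()
print('pred s front g=0,-4',P([[-.12,.001,.108],[-.124,.001,.108]]),'l front',P([[-.15,.001,.048]]),'lid l front',P([[-.146,.001,.06]]))
l=[(y,(np.where(m[y,200:420])[0][[0,-1]]+200).tolist()) for y in range(60,240,1) if m[y,200:420].any()]
print([l[i] for i in range(1,len(l)) if abs(l[i][1][0]-l[i-1][1][0])>2 or abs(l[i][1][1]-l[i-1][1][1])>2][:12], l[0])
a=row(O2+D2@[-.0627,.001,.135],Rt2,5); row(O2+D2@[-.0627,.001,.049],Rt2,1,start=a)
```

```text
t 57.8 tcp [0.511  0.2473 0.1926] yaw 171.23 F [ 1.1257 -0.2337  0.3661] w 0.999
pred s front g=0,-4 [[319.9, 307.7], [319.9, 302.7]] l front [[320.4, 217.4]] lid l front [[320.3, 231.0]]
[(190, [279, 362])] (189, [284, 349])
N 5 row [-0.48, -0.02, 0.1, 0.02, 0.62, 0.0] total mm [-93.3  -4.5  29.7]
N 1 row [0.0, -0.0, 2.15, 0.0, 0.0, 0.0] total mm [ 0. -0. 86.]
```

Request:
{"method": "carry_out", "body": {
  "plan": [-0.48,-0.02,0.1,0.02,0.62,0,-0.48,-0.02,0.1,0.02,0.62,0,-0.48,-0.02,0.1,0.02,0.62,0,-0.48,-0.02,0.1,0.02,0.62,0,-0.48,-0.02,0.1,0.02,0.62,0,0,0,0,0,0,0,0,0,0,0,0,0,0,0,0,0,0,0]
}}

```text
clock: 58.52
eef_pos: [0.6023, 0.2296, 0.1608]
tcp_rot: [0.076, 0.988, 0.007, -0.134]
ft_force: [-1.2, -0.2, -0.1]
grip_width: 1.0
```

Run:
```python
from h import *
import pickle
st(); row(O2+D2@[-.0627,.001,.049],Rt2,1)
cal=manip.get_calibration('wrist'); w=manip.snapshot('wrist'); cv2.imwrite('pics/w25.png',w); m=wood(w)
P=lambda P: proj('wrist',O2+np.array(P)@D2.T,cal).round(1).tolist()
print('pred s front',P([[-.12,.001,.108],[-.123,.001,.108]]),'l front',P([[-.15,.001,.048],[-.153,.001,.048]]))
l=[(y,(np.where(m[y,200:420])[0][[0,-1]]+200).tolist()) for y in range(40,240,1) if m[y,200:420].any()]
print([l[i] for i in range(1,len(l)) if abs(l[i][1][0]-l[i-1][1][0])>2 or abs(l[i][1][1]-l[i-1][1][1])>2][:12], l[0])
```

```text
t 58.52 tcp [0.6023 0.2296 0.1608] yaw 171.19 F [-1.1628 -0.1553 -0.0618] w 1.0
N 1 row [-0.04, 0.07, 1.89, -0.08, -0.09, -0.0] total mm [-1.5  2.7 75.6]
pred s front [[327.1, 157.3], [327.1, 151.3]] l front [[326.9, 106.9], [326.9, 102.5]]
[(107, [282, 361]), (108, [276, 375]), (147, [276, 383]), (148, [272, 388]), (149, [263, 389]), (150, [262, 394])] (106, [296, 361])
```

Request:
{"method": "carry_out", "body": {
  "plan": [-0.02,0.05,0.4,-0.08,-0.09,0,-0.02,0.02,0.5,0,0,0,0,0,0.5,0,0,0,0,0,0.3,0,0,0,0,0,0.15,0,0,0,0,0,0,0,0,0,0,0,0,0,0,0,0,0,0,0,0,0]
}}

```text
clock: 59.23
eef_pos: [0.5868, 0.2345, 0.09]
tcp_rot: [0.077, 0.989, 0.01, -0.129]
ft_force: [0.3, 1.0, 0.8]
grip_width: 0.996
```

Request:
{"method": "carry_out", "body": {
  "plan": [0,0,0,0,0,0,0,0,0,0,0,0,0,0,0,0,0,0,0,0,0,0,0,0,0,0,0,0,0,0,0,0,0,0,0,0,0,0,0,0,0,0,0,0,0,0,0,0],
  "jaw": 1,
  "squeeze": 20
}}

```text
clock: 59.9
eef_pos: [0.5869, 0.2346, 0.0897]
tcp_rot: [0.077, 0.989, 0.01, -0.129]
ft_force: [1.5, 1.3, 6.6]
grip_width: 0.791
```

Request:
{"method": "carry_out", "body": {
  "plan": [-0.02,0,-0.03,0,0,0,-0.03,0,-0.02,0,0,0,-0.03,0,0,0,0,0,0,0,0,0,0,0,0,0,0,0,0,0,0,0,0,0,0,0,0,0,0,0,0,0,0,0,0,0,0,0]
}}

```text
clock: 60.57
eef_pos: [0.5889, 0.2331, 0.0894]
tcp_rot: [0.077, 0.988, 0.009, -0.131]
ft_force: [-3.2, -1.5, -1.8]
grip_width: 0.791
```

```bash
python3 -c "
from h import *
chk()"
```

```text
t 60.57 tcp [0.5889 0.2331 0.0894] yaw 171.13 F [-3.1597 -1.5389 -1.847 ] w 0.791
F deck [-2.3107 -2.0041 -2.5313] box mm [-57.6042   0.3443  96.3198] rot err [-0.112  -0.038  -0.0689]
```

Request:
{"method": "carry_out", "body": {
  "plan": [-0.03,0,0,0,0,0,0,0,0.03,0,0,0,0,0,0,0,0,0,0,0,0,0,0,0,0,0,0,0,0,0,0,0,0,0,0,0,0,0,0,0,0,0,0,0,0,0,0,0]
}}

```text
clock: 61.23
eef_pos: [0.5889, 0.2332, 0.0891]
tcp_rot: [0.076, 0.988, 0.009, -0.131]
ft_force: [-6.1, -3.6, 6.0]
grip_width: 0.796
```

Request:
{"method": "carry_out", "body": {
  "plan": [0,0,0,0,0,0,0,0,0,0,0,0,0,0,0,0,0,0,0,0,0,0,0,0,0,0,0,0,0,0,0,0,0,0,0,0,0,0,0,0,0,0,0,0,0,0,0,0],
  "jaw": -1
}}

```text
clock: 61.9
eef_pos: [0.5904, 0.2334, 0.0882]
tcp_rot: [0.077, 0.989, 0.009, -0.13]
ft_force: [-0.4, -0.7, -0.6]
grip_width: 0.998
```

Request:
{"method": "carry_out", "body": {
  "plan": [0,0,-0.3,0,0,0,0,0,-0.6,0,0,0,0,0,-0.8,0,0,0,0,0,-0.9,0,0,0,0,0,-0.8,0,0,0,0,0,-0.6,0,0,0,0,0,0,0,0,0,0,0,0,0,0,0]
}}

```text
clock: 62.57
eef_pos: [0.6324, 0.2277, 0.2453]
tcp_rot: [0.077, 0.989, 0.01, -0.128]
ft_force: [-0.2, -0.1, 0.7]
grip_width: 1.0
```

Request:
{"method": "carry_out", "body": {
  "plan": [0,-0.5,0,0,0,0,0,-0.9,0,0,0,0,0,-0.9,0,0,0,0,0,-0.9,0,0,0,0,0,-0.8,0,0,0,0,0,-0.3,0,0,0,0,0,0,0,0,0,0,0,0,0,0,0,0]
}}

```text
clock: 63.23
eef_pos: [0.6042, 0.0571, 0.2425]
tcp_rot: [0.077, 0.988, 0.01, -0.131]
ft_force: [-0.2, 0.0, -0.1]
grip_width: 1.002
```

Run:
```python
from h import *
st(); cal=manip.get_calibration('wrist'); w=manip.snapshot('wrist'); cv2.imwrite('pics/w26.png',w); side(w,cal); cv2.imwrite('pics/t26.png',manip.snapshot('top'))
```

```text
t 63.23 tcp [0.6042 0.0571 0.2425] yaw 171.08 F [-0.1536  0.0267 -0.0743] w 1.002
edge [107.  106.5 106.  107.  107.  106.5 106.5 106.5 106.5 107.  107.  107.5
 108.  106.5] slope,at x=0 [  0.0114 107.6431]
edge [47.  47.5 48.  46.5 47.  48.  48.5 48.  47.  48.  47.5 46.5 46.5 47.5
 47.  46.5] slope,at x=0 [-0.0052 46.949 ]
```

The short box's rim now reads flat, 60 mm above the long box's rim along its whole length, so the long lid has dropped in. Handing in.

```bash
python3 -c "
from plant import manip
manip.hand_in(); print(manip.get_state()['clock'])"
```

```text
the job is handed in; nothing more can be done
the job is handed in; nothing more can be done
```

I handed the job in at about 63 s. Both boxes are closed with their own lids. The closed short box, turned half round so its label faces the raised front, is stacked on the long box against the backstop.

- **Problems on the way:**
  - The fingertips sat about 28 mm behind the reported TCP, which I found by touch. That touch pressed the short lid with 48 N of wrist force, through the fingertips.
  - The long lid had caught at its back end. The short box went on top before I noticed, and it sat tilted by about 1.6°. I pulled the lid about 3 mm forward so it dropped in, then pushed the short box home again.
- **Checks that passed:**
  - The side view shows the short box's rim about 60 mm above the long box's rim along its length, leaving about 1° of fitted tilt.
  - The last push stopped firmly at the backstop at about 6 N.
- **Less certain:**
  - The camera put the short box's back end about 2 mm short of the backstop plane before the last repair, and I did not measure it again. A screw head there may be what it touches.
  - Its lid sits near the edge of its play sideways.
  - I last measured how square and centred the stack is before that repair (within about 1 mm and 0.4°).
  - My check that the other objects had not moved crashed and I did not finish it. I never touched them, though.

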